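Clamp the domed stake in the bench collet

TASK

Take the forming stake with the round, domed head out of the wooden rack and lower it by hand (do not drop it) shank first into the open collet until it stands fully home on the bottom. Let go of it, then swing the red-knobbed lever of the brass clamping nut clockwise, seen from above, as far as it goes, so that the collet grips the shank.

Things in the scene. Friction and masses are not known exactly. Their poses are not given: they have to be found in the camera images.
- round_stake: steel stake upright in a 55 mm tall wooden rack: shank 14 mm wide, 65 long, bevelled foot, 40 mm deep in its hole; head 38 mm round, 65 to 93 mm above the foot, domed to 103. Origin: centre of the foot; z up; y along the rack's row of 3 holes, 80 mm apart, within 18 deg of world y. 0.25 to 0.42 kg. Its dark neighbours have a 36 mm square head and a 58 x 14 mm ridge, up to 99 mm above the foot.
- collet_mouth (a point): centre of the top of the fixed upright collet (green, 66 mm wide, 70 tall, on a dark foot 120 x 100 mm); z up. Its mouth is a funnel 40 mm wide, narrowing in 14 mm to a bore 19 mm wide with a floor 45 mm below this point: a stake fully home has its origin 45 mm below this point, its head's underside 20 mm above. Three jaws in the bore close with the nut.
- clamp_nut (a joint): angle in rad of the brass nut round the collet's upright axis: 0 open, growing clockwise seen from above, stop at 1.4; starts between 0 and 0.25. From about 1.16 the jaws squeeze the shank. It turns stiffly (2 N at the knob, more when squeezing, 25 N is safe) and stays where it is left.
- nut_knob (a point): grip point of the upright red knob on the nut's lever, 100 mm out from the collet's axis; moves with the nut. Knob: round, 20 mm wide, from 38 mm below to 16 mm above this point. The level steel lever bar, 12 mm thick, has its top 26 mm below this point.
There are look-alikes about, which are no part of the job. Leave any green or turquoise look-alike of the round_stake alone.

How it is judged:
On the way, in this order (a step that is already met when the one before it is completed fails the run):
1. the domed stake's shank is being lowered into the collet's bore in the gripper, more than 25 mm below the mouth (z of round_stake in the frame of collet_mouth below -0.025 m and horizontal distance between round_stake and collet_mouth below 0.012 m and contact force between the fingers and round_stake above 1 N), for 0.02 s.
2. the stake stands home in the collet, let go, while the nut is still open (below 0.6 rad) (z of round_stake in the frame of collet_mouth below -0.039 m and horizontal distance between round_stake and collet_mouth below 0.012 m and contact force between the fingers and round_stake below 0.1 N and value of joint clamp_nut below 0.6 rad), for 0.1 s.
At the end, for the whole second after the job is handed in: The domed stake stands at rest in the collet, its foot at least 39 mm below the mouth (45 is fully home), within 10 mm of the collet's axis and within 10 degrees of upright, and the nut is turned beyond 1.2 rad of its 1.4, gripping it (z of round_stake in the frame of collet_mouth below -0.039 m and horizontal distance between round_stake and collet_mouth below 0.01 m and angle between round_stake's own z axis and vertical below 0.175 rad and linear speed of round_stake below 0.03 m/s and value of joint clamp_nut above 1.2 rad); the robot touches nothing.
It also fails if it takes over 53 s, if anything falls off the work surface, if the arm or the gripper's body presses on something with over 40 N, if the wrist force passes 120 N, or if a joint passes its speed limit or range.

ROBOT

A 7-joint arm with a two-finger parallel gripper is mounted at the origin on the work surface. World frame = base frame: x ahead of the robot, y to its left, z up, the work surface at z = 0. Lengths are in m, angles in rad, forces in N, time in s.
With the tool pointing down it reaches from about 0.4 to 0.9 m from the base axis. Payload 5.6 kg.
Tool frame: the origin (TCP) lies midway between the tips of the shut fingers; the grasp point (between the pads) lies 19 mm behind it; z points along the fingers, y is the direction in which the jaws open and shut (so a half turn about z gives the same grasp; the last joint's range is limited). The gripper opens to 92 mm and grips with 3 to 60 N. Pads are 20 mm wide; open, the fingers measure 128 mm over their backs; the gripper's body (75 mm by 189 mm) begins 69 mm behind the grasp point.
Start: joints at [-1.199, 0.468, -0.012, 1.603, 0.006, 1.071, -0.056], TCP at [0.262, 0.595, 0.215] pointing down, gripper open.
Joint ranges: [-2.53, 2.53], [-0.31, 2.02], [-1.57, 1.55], [0.28, 2.44], [-1.29, 4.43], [0.15, 1.84], [-2.92, 2.92]. Speed limits (rad/s): [2.57, 2.57, 3.14, 3.14, 3.14, 3.14, 3.14].

INTERFACE

Orientations are given as a 3x3 rotation matrix whose columns are the frame's x, y, z axes.
In Python, from bench import env gives the robot as it stands.
- The arm moves only by the shell command python3 -m inch 'ROWS' [OPENING] [FORCE]. ROWS is JSON, a list of rows, each a list of 2 entries, a list of its own where there are three numbers: the shift along the world's x, y, z in units of 40 mm (1.0 is 40 mm), then the turn about the world's z in units of 6 degrees (1.0 is 6 degrees). A call has 1 to 12 rows; each row shifts and turns the commanded pose from where the row before left it; what a row does not reach is not made up. A row lasts 1/12 s, in which the tool goes at most 41.7 mm and 7.16 degrees, less where a joint would pass 70% of its speed; a pose out of reach is approached as far as the arm can. A call is refused whole if a number of a shift passes 1 or a number of a turn 1, either way. A call with a gripper value outside its range is refused whole. OPENING is the finger opening in mm, from 0 to 91.9, set as the call begins (- or left out, the last holds). The fingers move at their own pace and stop on an object; FORCE is the grip in N (left out, the last holds). Time passes only in rows, so rows that do not move let the fingers close. It gives the time, the measured TCP pose, the force and the opening at its end, in the units of the state.
- env.sense(): the state, without advancing time (a new reading comes with each control period).
- env.snapshot(name): name is "scene" or "top" or "wrist"; returns the picture (400x640x3 uint8, red, green, blue); there is no depth.
- env.get_calibration(name): a dict with "camera_matrix" (3x3 intrinsics, pixels), "k1" (the pictures are not rectified: a ray, as slopes to the right and down, at radius r is drawn at 1 + k1 r^2 times it, then the intrinsics apply), "R" (3x3) and "t" (3): a world point X has camera coordinates R X + t. Camera axes: x right, y down, z forward; pixel columns grow to the right and rows downward; lengths in m; the calibration is good to about 2 mm. A picture is of the moment at which its call begins: read the wrist's pose just before it. get_calibration takes no time and is no camera call; for the wrist camera it gives the pose at the moment of the call.
- env.hand_in(): hands the job in, once; it reports no verdict.
Trained networks look in the newest picture that a camera, given by its name, has taken for a name from the list of things; names that differ only in an ending like _2 or _b are one class to them, and where a whole thing is asked for, a point or a joint stands for the part that bears it (a point fixed in the world has none). Each returns a list of dicts, best first, with "conf" (0 to 1); they miss things now and then, are a little off and sometimes report something else, mostly with a low value. They report only what shows in the picture. A call takes as long as a camera call. They do not tell look-alikes from the thing itself.
- env.silhouettes(camera, query): "region" (400x640 bool, what is visible of it) and "uv" ([column, row] in pixels, amid what is visible of it).
The state is a dict: "time_s": time; "joints": joint angles; "dq": joint speeds; "joint_torque": joint torques, N m; "tool_pos": TCP position; "tool_rot": TCP orientation; "ft_force": force on the tool from outside, world axes, zero at the start; "torque": the same for the moment, N m; "grip_width": finger opening in m.
Only numpy, scipy, OpenCV 4.12 (cv2) and the standard library are available. Lean on these libraries where they do the work, as an engineer would, in place of code of your own. Each camera call takes 0.05 s, during which the arm holds its last target.

## Working session

There is one attempt and no reset: what is moved stays moved. The work goes in short steps, Python scripts to look and compute and a shell command to move; the robot and the scene stay as the last step left them, time stands still between calls to the robot, and variables do not carry over. Pictures are saved under pics/ and viewed, and the job is handed in when it is done.

```bash
ls; mkdir -p pics; python3 - <<'E'
from bench import env
import cv2,numpy as np
for n in ["scene","top","wrist"]:
    im=env.snapshot(n); cv2.imwrite(f"pics/a_{n}.png",im[:,:,::-1])
    c=env.get_calibration(n); print(n,c)
s=env.sense(); print(s)
E
```

```text
pics
scene {'camera_matrix': array([[390.04559094,   0.        , 321.70654623],
       [  0.        , 390.04559094, 195.87087144],
       [  0.        ,   0.        ,   1.        ]]), 'k1': -0.017579280492211368, 'R': array([[ 0.22650055,  0.9738999 ,  0.01471355],
       [ 0.78753055, -0.17422571, -0.59113537],
       [-0.5731432 ,  0.14547986, -0.80643814]]), 't': array([-0.18542344, -0.3937456 ,  1.16203903])}
top {'camera_matrix': array([[385.51313311,   0.        , 327.09919598],
       [  0.        , 385.51313311, 200.25029308],
       [  0.        ,   0.        ,   1.        ]]), 'k1': -0.07766018799566392, 'R': array([[-0.00519395, -0.99985289, -0.01634685],
       [-0.98889121,  0.00756403, -0.14844852],
       [ 0.14855033,  0.01539422, -0.98878502]]), 't': array([0.04897307, 0.55674448, 0.81226081])}
wrist {'camera_matrix': array([[279.5903639 ,   0.        , 320.77137505],
       [  0.        , 279.5903639 , 200.47572905],
       [  0.        ,   0.        ,   1.        ]]), 'k1': -0.012727146185980118, 'R': array([[ 0.40346961,  0.91499156, -0.00164724],
       [ 0.88452
[... 264 characters left out ...]
8]), 'dq': array([-1.73005956e-05, -3.19443035e-03,  5.23349883e-04, -2.05353816e-03,
        5.53472099e-04,  4.83925311e-04,  1.61921913e-03]), 'joint_torque': array([ 5.95114252e-04, -5.20952117e+01, -1.22473401e-02, -2.43976057e+01,
       -5.66316268e-02,  1.52854656e-02,  1.16246779e-04]), 'tool_pos': array([0.26182343, 0.59445698, 0.21387372]), 'tool_rot': array([[-9.15169968e-01,  4.03067894e-01, -4.49801600e-04],
       [ 4.03068134e-01,  9.15169110e-01, -1.25663645e-03],
       [-9.48652783e-05, -1.33133663e-03, -9.99999109e-01]]), 'ft_force': array([-0.43485747,  0.6538126 ,  0.12383171]), 'torque': array([ 0.01944568, -0.04856398, -0.01015658]), 'grip_width': 0.09168842197666723}
```

View pics/a_scene.png

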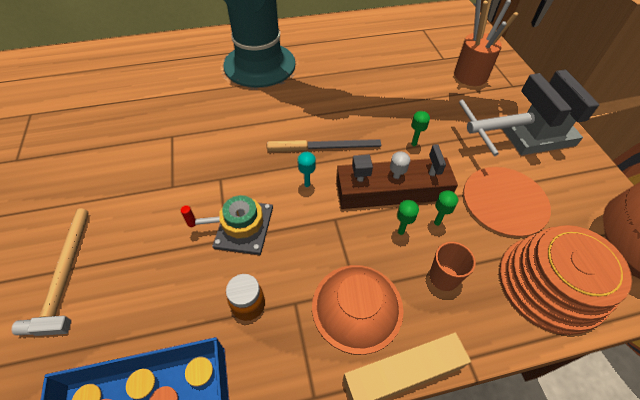

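View pics/a_top.png

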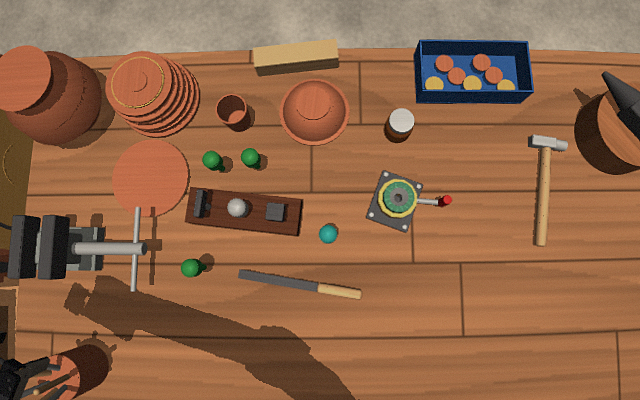

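View pics/a_wrist.png

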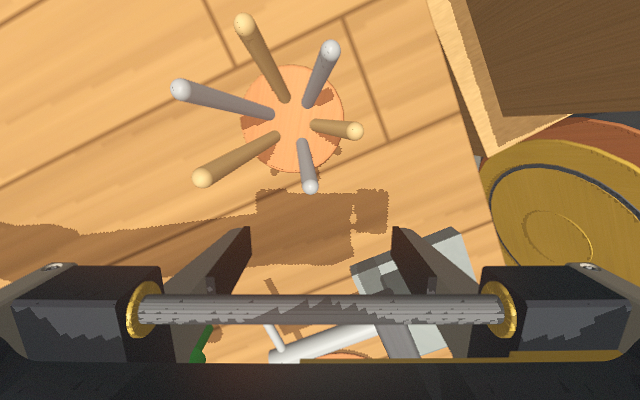

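The domed steel stake is in the middle of the rack: scene (400,160), top (236,207). Possible mix-ups:
- Turquoise stake: scene (307,165), top (328,233).
- Green stakes: scene (421,122), (408,213) and (447,203); top (191,268), (250,157) and (212,160).
- Dark square head: scene (362,167). Dark ridge: scene (437,158).

The collet is at top (398,198) and the red knob at top (445,201).

```bash
cat > h.py <<'E'
from bench import env
import cv2,numpy as np
def ray(c,uv):
    K=c["camera_matrix"];p=np.array([(uv[0]-K[0,2])/K[0,0],(uv[1]-K[1,2])/K[1,1]])
    q=p.copy()
    for _ in range(20): q=p/(1+c["k1"]*(q@q))
    R=c["R"];o=-R.T@c["t"];d=R.T@np.array([q[0],q[1],1]);return o,d/np.linalg.norm(d)
def proj(c,X):
    x=c["R"]@np.asarray(X)+c["t"];q=x[:2]/x[2];q=q*(1+c["k1"]*(q@q));K=c["camera_matrix"]
    return np.array([K[0,0]*q[0]+K[0,2],K[1,1]*q[1]+K[1,2]])
def tri(L):
    A=np.zeros((3,3));b=np.zeros(3)
    for o,d in L:
        P=np.eye(3)-np.outer(d,d);A+=P;b+=P@o
    X=np.linalg.solve(A,b);return X,[np.linalg.norm((np.eye(3)-np.outer(d,d))@(X-o))*1000 for o,d in L]
def atz(r,z):
    o,d=r;return o+d*(z-o[2])/d[2]
E
python3 - <<'E'
from h import *
for n in ["scene","top"]:
    for q in ["round_stake","collet_mouth","clamp_nut","nut_knob"]:
        try:
            for r in env.silhouettes(n,q):
                ys,xs=np.nonzero(r["region"]); print(n,q,round(r["conf"],2),np.round(r["uv"],1),r["region"].sum(),xs.min(),xs.max(),ys.min(),ys.max())
        except Exception as e: print(n,q,e)
print(env.sense()["time_s"])
a=cv2.imread("pics/a_scene.png");b=cv2.imread("pics/a_top.png")
f=lambda i,x,y,w,h:cv2.resize(i[y:y+h,x:x+w],(400,300),interpolation=cv2.INTER_CUBIC)
cv2.imwrite("pics/crop1.png",np.vstack([np.hstack([f(a,330,130,140,105),f(a,170,180,140,105)]),np.hstack([f(b,175,160,140,105),f(b,340,150,140,105)])]))
E
```

```text
scene round_stake 0.79 [400.6 161.2] 376 390 409 151 176
scene round_stake 0.79 [445.9 205.4] 499 434 457 189 224
scene round_stake 0.72 [304.7 163.6] 422 297 314 151 186
scene round_stake 0.69 [418.3 123.1] 363 411 429 111 144
scene round_stake 0.68 [406.2 214.5] 525 397 418 200 234
scene collet_mouth 0.86 [238.  222.5] 2918 181 271 196 254
scene clamp_nut 0.86 [224.4 223.9] 917 181 262 200 237
scene nut_knob 0.68 [228.4 221.1] 855 181 262 200 237
top round_stake 0.86 [191.5 267.4] 409 180 207 258 277
top round_stake 0.68 [248.4 159.5] 299 241 260 148 168
top round_stake 0.65 [214.1 161.3] 334 202 224 151 171
top round_stake 0.57 [327.  235.2] 257 319 336 225 243
top collet_mouth 0.9 [393.  199.9] 2364 367 451 171 231
top collet_mouth 0.32 [406.8 211.7] 685 377 451 178 218
top clamp_nut 0.9 [413.3 204.2] 634 378 451 179 218
top nut_knob 0.62 [410.5 206.6] 596 378 450 179 218
0.55
```

View pics/crop1.png

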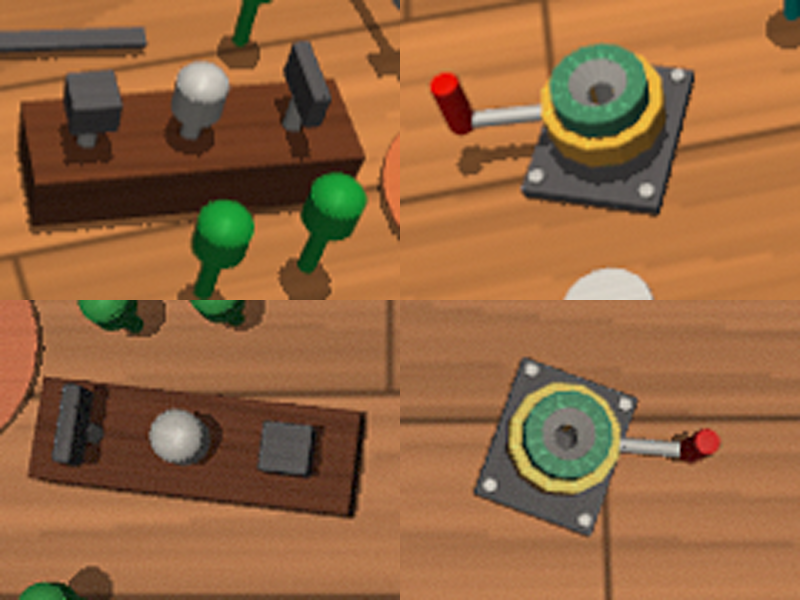

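```bash
python3 - <<'E'
from h import *
from scipy.optimize import least_squares
C={n:env.get_calibration(n) for n in ["scene","top"]}
I={n:cv2.imread(f"pics/a_{n}.png") for n in C}
def seg(n,box,f):
    x,y,w,h=box;im=I[n].astype(int);m=np.zeros(im.shape[:2],np.uint8)
    hsv=cv2.cvtColor(I[n],cv2.COLOR_BGR2HSV).astype(int)
    m[y:y+h,x:x+w]=f(hsv)[y:y+h,x:x+w]
    k,l,s,c=cv2.connectedComponentsWithStats(m);i=1+s[1:,4].argmax();return l==i,s[i],c[i]
# stake head
S={}
for n,b in [("scene",(386,146,28,32)),("top",(220,190,32,34))]:
    m,s,c=seg(n,b,lambda h:(h[...,1]<60)&(h[...,2]>95)); S[n]=s; print(n,"head",s,c)
a=np.linspace(0,2*np.pi,40)
def head(p):
    P=[]
    for z,r in [(65,19),(93,19),(96,17.5),(99,14.5),(101,11),(102.5,6),(103,0)]:
        P+= [[p[0]+r/1e3*np.cos(t),p[1]+r/1e3*np.sin(t),p[2]+z/1e3] for t in a]
    return P
def bb(c,P):
    q=np.array([proj(c,X) for X in P]);return np.r_[q.min(0),q.max(0)]
def bx(s): return np.array([s[0]-.5,s[1]-.5,s[0]+s[2]-.5,s[1]+s[3]-.5])
x0=atz(ray(C["top"],(236,207)),.1)
fit=least_squares(lambda p:np.r_[ (bb(C["scene"],head(p))-bx(S["scene"]))[:3],(bb(C["top"],head(p))-bx(S["top"]))],[x0[0],x0[1],.015]);print("stake foot",fit.x,np.round(fit.fun,1))
# dome / centre tri
# collet green ring outer & funnel
E={}
for n,b in [("scene",(212,190,60,60)),("top",(372,172,52,52))]:
    m,s,c=seg(n,b,lambda h:(h[...,0]>45)&(h[...,0]<95)&(h[...,1]>50)); print(n,"green",s,c)
    k,hi=cv2.findContours(m.astype(np.uint8),cv2.RETR_CCOMP,cv2.CHAIN_APPROX_NONE)
    for cc,h in zip(k,hi[0]):
        if len(cc)>20: print(n,"hole" if h[3]>=0 else "outer",len(cc),cv2.fitEllipse(cc)); 
        if h[3]>=0 and len(cc)>20:E[n]=cv2.fitEllipse(cc)[0]
print("mouth",tri([ray(C[n],E[n]) for n in E]))
R={}
for n,b in [("scene",(172,195,36,40)),("top",(428,185,32,32))]:
    m,s,c=seg(n,b,lambda h:((h[...,0]<8)|(h[...,0]>172))&(h[...,1]>180)); print(n,"red",s,c);R[n]=c
print("knob mid",tri([ray(C[n],R[n]) for n in R]))
# knob top by hand
print("knob top",tri([ray(C["top"],(447.1,199.7)),ray(C["scene"],(185.8,209.8))]))
for n,(u,v) in {"top":(398.5,198),"scene":(239,211.2)}.items(): print(n,atz(ray(C[n],(u,v)),.07))
E
```

```text
scene head [392 152  18  15 207] [400.63285024 158.63285024]
top head [227 198  19  19 259] [235.90733591 206.92664093]
stake foot [0.53569366 0.23392556 0.01466257] [-0.9  0.   1.8 -0.7 -0.2  1.6  0.6]
scene green [223 196  34  32 606] [239.74917492 212.47689769]
scene outer 94 ((239.38934326171875, 211.2430877685547), (31.182727813720703, 33.668216705322266), 75.9633560180664)
scene hole 55 ((238.59417724609375, 208.38523864746094), (17.279916763305664, 21.52763557434082), 77.58869171142578)
top green [383 182  31  31 486] [397.91152263 196.99794239]
top outer 86 ((398.14117431640625, 196.76438903808594), (29.774534225463867, 30.579845428466797), 67.06288146972656)
top hole 56 ((398.5928649902344, 196.3580322265625), (19.28700828552246, 19.765403747558594), 112.43086242675781)
mouth (array([ 0.56002162, -0.10878037,  0.07031517]), [np.float64(0.40267748692668753), np.float64(0.40267748692669636)])
scene red [180 205  15  22 205] [187.76585366 215.25365854]
top red [438 195  14  12 111] [444.43243243 200.37837838]
knob mid (array([ 0.55129253, -0.20834524,  0.06549754]), [np.float64(0.047848559400530184), np.float64(0.04784855940054779)])
knob top (array([ 0.550148  , -0.20828572,  0.08288782]), [np.float64(0.6574544206101227), np.float64(0.6574544206101043)])
top [ 0.55654088 -0.10811125  0.07      ]
scene [ 0.56658273 -0.10912774  0.07      ]
```

```bash
python3 - <<'E'
from h import *
c=env.get_calibration("top");s=env.get_calibration("scene")
# crop coords top: ridge, square heads (top faces), z~.11
f=lambda x,y:(175+x*.35,160+(y-300)*.35)
r=atz(ray(c,f(70,424)),.114);q=atz(ray(c,f(287,447)),.105);print(r,q,np.degrees(np.arctan2(*(r-q)[[1,0]])),np.linalg.norm(r-q))
# rack top corners
for p in [(47,380),(365,412),(352,516),(30,474)]: print(atz(ray(c,f(*p)),.055))
for p,t in [((250,157),(408,210)),((212,160),(447,200)),((191,267),(421,119)),((328,233),(307,159))]: print(tri([ray(c,p),ray(s,t)]))
w=env.get_calibration("wrist");S=env.sense();print("cam in tool",S["tool_rot"].T@(-w["R"].T@w["t"]-S["tool_pos"]))
E
python3 -m inch '[[[0,0,0.8],0],[[0,0,0.8],0.5],[[0.55,-0.72,0],1],[[0.55,-0.72,0],1],[[0.55,-0.72,0],0],[[0.55,-0.72,0],0],[[0.55,-0.72,0],0],[[0.55,-0.72,0],0],[[0.55,-0.72,0],0],[[0.55,-0.72,0],0],[[0.55,-0.72,0],0],[[0.55,-0.72,0],0]]' 70
```

```text
[0.5416887  0.30634255 0.114     ] [0.52518054 0.15038142 0.105     ] 83.9578586219038 0.1570903927649619
[0.58498837 0.34720386 0.055     ]
[0.55781617 0.09840505 0.055     ]
[0.47846473 0.10793817 0.055     ]
[0.51150684 0.35717685 0.055     ]
(array([0.64579055, 0.21013918, 0.0861479 ]), [np.float64(0.02785394074017823), np.float64(0.02785394074024956)])
(array([0.64032926, 0.2934011 , 0.08659774]), [np.float64(0.4716828081586167), np.float64(0.47168280815873376)])
(array([0.41210877, 0.32916402, 0.08740407]), [np.float64(0.5704840900222542), np.float64(0.5704840900223034)])
(array([0.48143925, 0.04421273, 0.09293517]), [np.float64(1.11957206237888), np.float64(1.1195720623788492)])
cam in tool [ 0.07213792 -0.00143641 -0.16961406]
time_s: 1.55
tool_pos: [0.4828, 0.3053, 0.2789]
tool_rot: [[-0.988, 0.152, 0.0], [0.152, 0.988, 0.0], [-0.0, 0.001, -1.0]]
ft_force: [1.3, 1.1, -1.1]
grip_width: 0.0698
```

```bash
python3 -m inch '[[[0.66,-0.9,-0.5],0.5],[[0.67,-0.88,-0.5],0],[[0,0,0],0],[[0,0,0],0]]' 64
python3 - <<'E'
from h import *
print(env.sense()["tool_pos"]);c=env.get_calibration("wrist");im=env.snapshot("wrist")
np.savez("w1.npz",**c);cv2.imwrite("pics/w1.png",im[:,:,::-1])
for r in env.silhouettes("wrist","round_stake"):
    ys,xs=np.nonzero(r["region"]);print(r["conf"],r["uv"],xs.min(),xs.max(),ys.min(),ys.max())
print(proj(c,[.5357,.2339,.1177]))
E
```

```text
time_s: 1.88
tool_pos: [0.5282, 0.2432, 0.2434]
tool_rot: [[-0.994, 0.106, -0.001], [0.106, 0.994, -0.002], [0.001, -0.002, -1.0]]
ft_force: [-0.7, 1.3, 0.4]
grip_width: 0.0639
[0.52824678 0.24321818 0.24340542]
0.77 [391.0, 78.4] 370 409 54 94
0.77 [152.1, 160.9] 129 187 149 182
0.74 [305.8, 273.1] 292 320 248 293
0.7 [366.2, 265.6] 354 378 240 284
0.61 [312.8, 195.9] 296 328 178 214
[314.59123246 202.91884149]
```

View pics/w1.png

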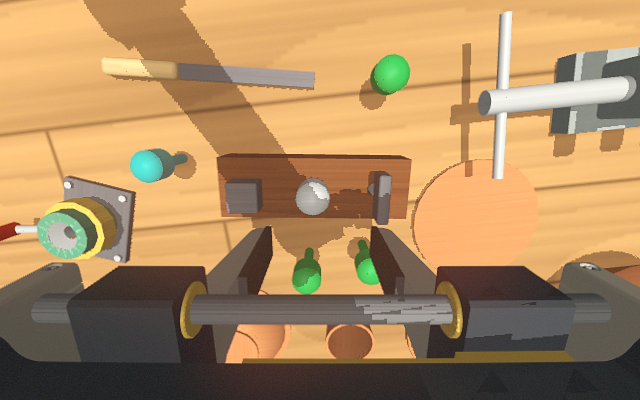

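The wrist view shows the domed grey head at (313,197), between the square head at (242,197) and the ridge at (382,197). The collet mouth is at (64,236). Next I'll refine both positions using this third view.

```bash
python3 - <<'E'
from h import *
from scipy.optimize import least_squares
w=dict(np.load("w1.npz"));T=env.get_calibration("top");S=env.get_calibration("scene")
a=np.linspace(0,2*np.pi,60)
def head(p):
    P=[]
    for z,r in [(65,19),(93,19),(96,17.5),(99,14.5),(101,11),(102.5,6),(103,0)]:
        P+= [[p[0]+r/1e3*np.cos(t),p[1]+r/1e3*np.sin(t),p[2]+z/1e3] for t in a]
    return P
def bb(c,P):
    q=np.array([proj(c,X) for X in P]);return np.r_[q.min(0),q.max(0)]
im=cv2.imread("pics/w1.png");h=cv2.cvtColor(im,cv2.COLOR_BGR2HSV)
m=np.zeros((400,640),np.uint8);m[170:222,288:336]=(h[...,1]<70)[170:222,288:336]
k,l,s,c=cv2.connectedComponentsWithStats(m);i=1+s[1:,4].argmax();print(s[i],c[i])
B={"w":(w,[295.5,177.5,328.5,214.5]),"t":(T,[226.5,197.5,245.5,216.5]),"s":(S,[391,151.5,409.5,999])}
def f(p,ks):
    o=[]
    for k in ks:
        c,b=B[k];d=bb(c,head(p))-b
        o+=[(d[0]+d[2])/2,(d[1]+d[3])/2] if b[3]<900 else [(d[0]+d[2])/2,d[1]]
    return np.array(o)
for ks in ["wts","wt","ws","ts"]:
    r=least_squares(f,[.536,.234,.015],args=(ks,));print(ks,np.round(r.x,4),np.round(r.fun,1))
print(bb(w,head([.5357,.2339,.015])))
# collet in wrist
m=((h[...,0]>45)&(h[...,0]<95)&(h[...,1]>50)).astype(np.uint8);m[:,:20]=0;m[:,130:]=0;m[:195]=0;m[275:]=0
for cc,hh in zip(*[x if i==0 else x[0] for i,x in enumerate(cv2.findContours(m,cv2.RETR_CCOMP,cv2.CHAIN_APPROX_NONE))]):
    if len(cc)>20: print(hh[3],len(cc),cv2.fitEllipse(cc))
    if hh[3]>=0 and len(cc)>20: e=cv2.fitEllipse(cc)[0]; R=[ray(w,e),ray(T,(398.59,196.36)),ray(S,(238.6,208.4))];print(tri(R),tri(R[:2]))
E
```

```text
[295 178  35  37 981] [312.33639144 196.45361876]
wts [0.5339 0.232  0.0146] [ 1.   0.7  1.3  1.1 -0.4 -0.4]
wt [0.5321 0.2318 0.022 ] [0.4 0.8 0.6 1.5]
ws [0.5335 0.2315 0.0135] [ 0.5  0.2 -0.9 -0.1]
ts [0.5357 0.2335 0.0152] [ 0.6  0.2  0.6 -0.1]
[297.95779667 179.54717154 331.6178836  216.6764269 ]
-1 136 ((61.83599853515625, 235.05418395996094), (41.293701171875, 53.27021408081055), 124.87242126464844)
5 85 ((61.44479751586914, 235.70510864257812), (26.332700729370117, 34.05929183959961), 128.02838134765625)
(array([ 0.55915243, -0.10904534,  0.06941793]), [np.float64(1.1972706817660708), np.float64(1.1606715801901668), np.float64(0.25263536539939796)]) (array([ 0.5589286 , -0.10853772,  0.07019809]), [np.float64(1.138176729068424), np.float64(1.13817672906862)])
```

```bash
python3 -m inch '[[[0.14,-0.28,-0.5],0],[[0,0,-0.7],0],[[0,0,-0.7],0],[[0,0,-0.5],0],[[0,0,0],0],[[0,0,0],0]]' 60 
python3 - <<'E'
from h import *
print(env.sense()["tool_pos"]);c=env.get_calibration("wrist");im=env.snapshot("wrist")
cv2.imwrite("pics/w2.png",im[:,:,::-1])
E
```

```text
time_s: 2.48
tool_pos: [0.5321, 0.2365, 0.1484]
tool_rot: [[-0.995, 0.098, -0.001], [0.098, 0.995, 0.0], [0.001, 0.0, -1.0]]
ft_force: [-0.3, 0.1, 0.3]
grip_width: 0.0603
[0.53213881 0.23649241 0.1484447 ]
```

View pics/w2.png

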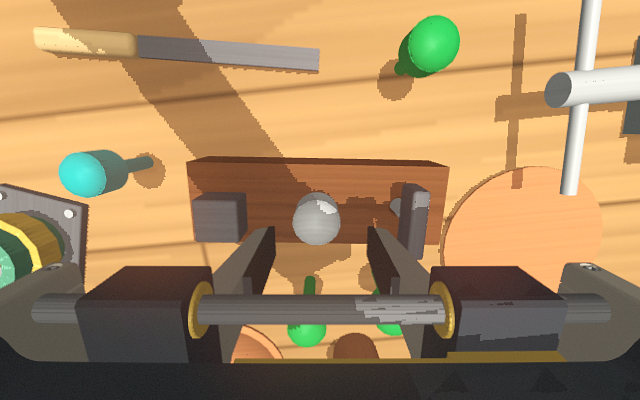

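The head at (317,218) lies midway between the fingertips at (272,230) and (367,230), so I'll go down onto it.

```bash
python3 -m inch '[[[0.05,-0.08,-0.6],0],[[0,0,-0.6],0],[[0,0,-0.5],0],[[0,0,0],0],[[0,0,0],0]]' 60 25
python3 - <<'E'
from h import *
print(env.sense()["tool_pos"]);im=env.snapshot("wrist")
cv2.imwrite("pics/w3.png",im[:,:,::-1]);im=env.snapshot("scene");cv2.imwrite("pics/s3.png",cv2.resize(im[80:280,260:500,::-1],(720,600)))
E
```

```text
time_s: 2.95
tool_pos: [0.5355, 0.2325, 0.0816]
tool_rot: [[-0.995, 0.1, 0.001], [0.1, 0.995, 0.001], [-0.001, 0.001, -1.0]]
ft_force: [0.5, -0.5, -0.4]
grip_width: 0.0599
[0.53552811 0.23246193 0.08158096]
```

View pics/w3.png

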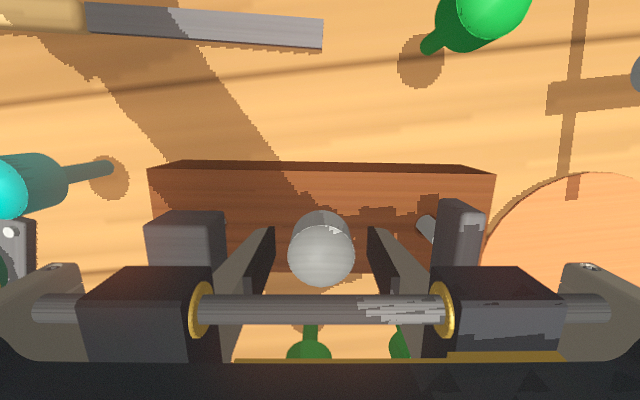

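View pics/s3.png

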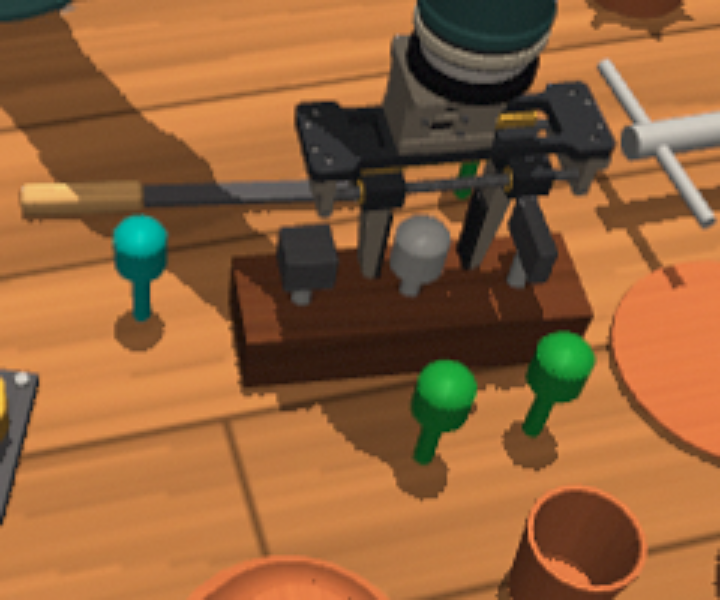

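```bash
python3 - <<'E'
from h import *
w=env.get_calibration("wrist")
print(env.sense()["tool_pos"])
for z in (.0796,.1176):
  for x in (.531,.534,.537,.540):print(z,x,proj(w,[x,.2325,z]))
a=np.linspace(0,2*np.pi,60)
for x in (.531,.534,.537,.540):
    P=[[x+r/1e3*np.cos(t),.2325+r/1e3*np.sin(t),.0146+z/1e3] for z,r in [(65,19),(93,19),(96,17.5),(99,14.5),(101,11),(102.5,6),(103,0)] for t in a]
    q=np.array([proj(w,p) for p in P]);print(x,q.min(0),q.max(0))
E
```

```text
[0.53653297 0.23263772 0.08269278]
0.0796 0.531 [321.90830674 231.70730768]
0.0796 0.534 [322.35940207 235.93233555]
0.0796 0.537 [322.80667736 240.12146456]
0.0796 0.54 [323.25017324 244.2750783 ]
0.1176 0.531 [322.36193075 258.1580757 ]
0.1176 0.534 [322.92200465 263.28449262]
0.1176 0.537 [323.47611445 268.35594936]
0.1176 0.54 [324.0243409  273.37319654]
0.531 [288.40014524 203.97636025] [356.02405373 280.56416236]
0.534 [289.09617916 208.43883814] [356.38181019 285.21116882]
0.537 [289.78554116 212.86288018] [356.73573263 289.81143358]
0.54 [290.46831097 217.24889637] [357.08587384 294.36556132]
```

Head centred to about 1 mm. Closing.

```bash
python3 -m inch '[[[0,0,-0.12],0],[[0,0,0],0]]' 60 30
python3 -m inch '[[[0,0,0],0],[[0,0,0],0],[[0,0,0],0],[[0,0,0],0],[[0,0,0],0],[[0,0,0],0]]' 20 30
```

```text
time_s: 3.22
tool_pos: [0.5356, 0.232, 0.0765]
tool_rot: [[-0.995, 0.1, 0.002], [0.1, 0.995, 0.001], [-0.001, 0.001, -1.0]]
ft_force: [0.8, -0.6, 0.4]
grip_width: 0.0599
time_s: 3.72
tool_pos: [0.5353, 0.2318, 0.0758]
tool_rot: [[-0.995, 0.1, 0.0], [0.1, 0.995, 0.0], [-0.0, 0.0, -1.0]]
ft_force: [-0.2, 0.4, 1.4]
grip_width: 0.0377
```

```bash
python3 -m inch '[[[0,0,0.3],0],[[0,0,0.4],0],[[0,0,0.5],0],[[0,0,0.6],0],[[0,0,0.6],0],[[0,0,0.5],0],[[0,0,0.2],0],[[0,0,0],0],[[0,0,0],0]]'
python3 - <<'E'
from h import *
im=env.snapshot("scene");cv2.imwrite("pics/s4.png",cv2.resize(im[40:280,220:540,::-1],(800,600)))
E
```

```text
time_s: 4.47
tool_pos: [0.5345, 0.2313, 0.1991]
tool_rot: [[-0.995, 0.101, -0.001], [0.101, 0.995, -0.0], [0.001, -0.0, -1.0]]
ft_force: [0.4, -1.0, -3.8]
grip_width: 0.0372
```

View pics/s4.png

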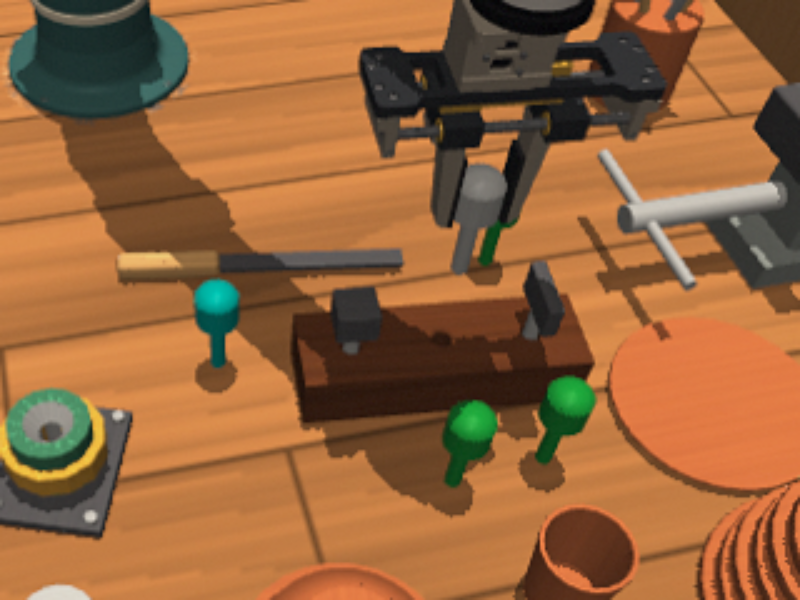

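Stake lifted clear; the middle hole of the rack is empty, with the shank hanging at (462,240) in the crop. Next I'll carry it to the collet.

```bash
python3 -m inch '[[[0.05,-0.4,0],0],[[0.05,-0.7,0],0],[[0.05,-0.85,0],0],[[0.05,-0.85,0],0],[[0.05,-0.85,0],0],[[0.05,-0.85,0],0],[[0.06,-0.85,0],0],[[0.06,-0.85,0],0],[[0.06,-0.85,0],0],[[0.06,-0.75,0],0],[[0.05,-0.5,0],0],[[0.03,-0.2,0],0]]'
python3 -m inch '[[[0,0,0],0],[[0,0,0],0],[[0,0,0],0]]'
python3 - <<'E'
from h import *
for n in ["scene","top","wrist"]:
    im=env.snapshot(n);cv2.imwrite(f"pics/b_{n}.png",im[:,:,::-1])
np.savez("w5.npz",**env.get_calibration("wrist"));print(env.sense()["tool_pos"])
a=cv2.imread("pics/b_scene.png")[130:270,140:340];b=cv2.imread("pics/b_top.png")[110:250,300:500]
cv2.imwrite("pics/c5.png",np.hstack([cv2.resize(a,(400,280)),cv2.resize(b,(400,280))]))
E
```

```text
time_s: 5.52
tool_pos: [0.5584, -0.1128, 0.1979]
tool_rot: [[-0.994, 0.106, -0.003], [0.106, 0.994, -0.002], [0.003, -0.002, -1.0]]
ft_force: [0.6, -0.1, -3.8]
grip_width: 0.0375
time_s: 5.77
tool_pos: [0.5596, -0.106, 0.1988]
tool_rot: [[-0.995, 0.098, -0.002], [0.098, 0.995, 0.001], [0.002, 0.001, -1.0]]
ft_force: [-0.3, 0.0, -4.0]
grip_width: 0.0376
[ 0.55991366 -0.10655848  0.19942134]
```

View pics/c5.png

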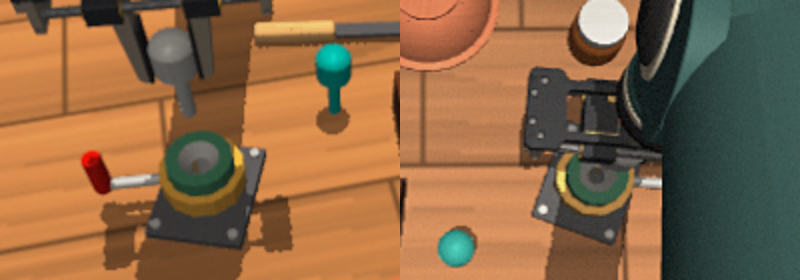

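View pics/b_wrist.png

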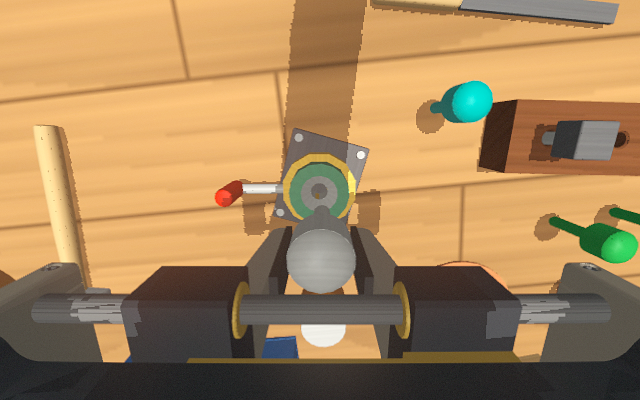

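```bash
python3 - <<'E'
from h import *
w=dict(np.load("w5.npz"));T=env.get_calibration("top");S=env.get_calibration("scene")
im=cv2.imread("pics/b_wrist.png")
cv2.imwrite("pics/c6.png",np.hstack([cv2.resize(im[140:310,240:400],(400,425),interpolation=cv2.INTER_CUBIC),cv2.resize(cv2.imread("pics/b_scene.png")[135:245,185:285],(400,425),interpolation=cv2.INTER_CUBIC)]))
h=cv2.cvtColor(im,cv2.COLOR_BGR2HSV)
m=((h[...,0]>45)&(h[...,0]<95)&(h[...,1]>50)).astype(np.uint8);m[:,:270]=0;m[:,365:]=0;m[:150]=0;m[225:]=0
k,hi=cv2.findContours(m,cv2.RETR_CCOMP,cv2.CHAIN_APPROX_NONE)
for cc,hh in zip(k,hi[0]):
    if len(cc)>20: print(hh[3],len(cc),cv2.fitEllipse(cc))
a=np.linspace(0,2*np.pi,40)
for X in ([.560,-.109,.07],[.557,-.109,.07],[.560,-.106,.07]):
    for r in (.02,.033):
        q=np.array([proj(w,[X[0]+r*np.cos(t),X[1]+r*np.sin(t),X[2]]) for t in a]);print(X,r,q.min(0),q.max(0))
for n,c in(("w",w),("s",S)):
  for z in (.138,.203):
    q=np.array([proj(c,[.5598+.007*np.cos(t),-.1063+.007*np.sin(t),z]) for t in a]);print(n,z,"shank",q.min(0),q.max(0),q.mean(0))
E
```

```text
-1 273 ((318.86431884765625, 190.8233184814453), (54.06669998168945, 55.029632568359375), 71.60102081298828)
[0.56, -0.109, 0.07] 0.02 [301.68861065 176.92197064] [337.96776023 212.20866838]
[0.56, -0.109, 0.07] 0.033 [289.90224809 164.92771463] [349.75959017 223.17443153]
[0.557, -0.109, 0.07] 0.02 [301.37284733 174.19012279] [337.741991   209.65222928]
[0.557, -0.109, 0.07] 0.033 [289.55608422 162.13567862] [349.56324154 220.6719467 ]
[0.56, -0.106, 0.07] 0.02 [304.39420937 176.6522717 ] [340.68326098 211.95600215]
[0.56, -0.106, 0.07] 0.033 [292.61466328 164.65217019] [352.47637759 222.92702635]
w 0.138 shank [314.62090331 205.17597732] [330.78217611 220.61652626] [322.71475638 213.12331695]
w 0.203 shank [312.54944086 233.09590074] [334.3733626  253.33120085] [323.47891229 243.52435048]
s 0.138 shank [230.51333967 184.16389904] [238.21676757 190.21699993] [234.37378946 187.25783089]
s 0.203 shank [223.87178452 160.77411175] [232.1947536  167.01325514] [228.04335552 163.96234253]
```

View pics/c6.png

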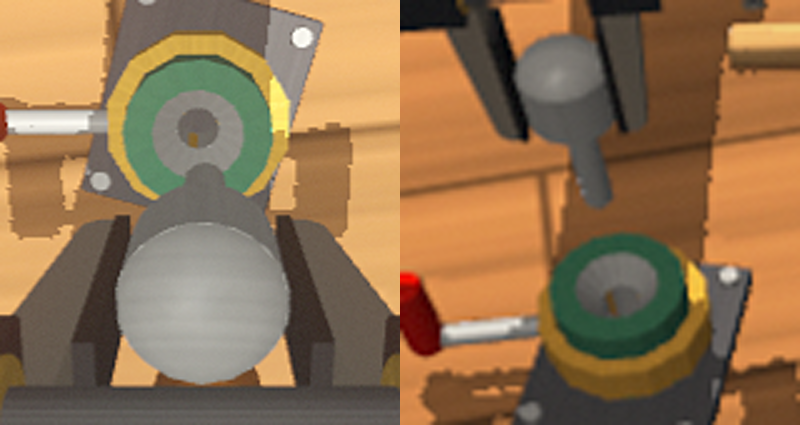

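```bash
python3 -m inch '[[[-0.02,-0.08,-0.4],0],[[0,0,-0.5],0],[[0,0,-0.4],0],[[0,0,-0.2],0],[[0,0,0],0],[[0,0,0],0]]'
python3 - <<'E'
from h import *
im=env.snapshot("scene");cv2.imwrite("pics/c7.png",cv2.resize(im[135:245,185:285,::-1],(600,600),interpolation=cv2.INTER_CUBIC))
E
```

```text
time_s: 6.42
tool_pos: [0.5593, -0.1111, 0.1398]
tool_rot: [[-0.995, 0.1, -0.0], [0.1, 0.995, 0.0], [0.0, 0.0, -1.0]]
ft_force: [0.1, -0.2, -2.5]
grip_width: 0.0375
```

View pics/c7.png

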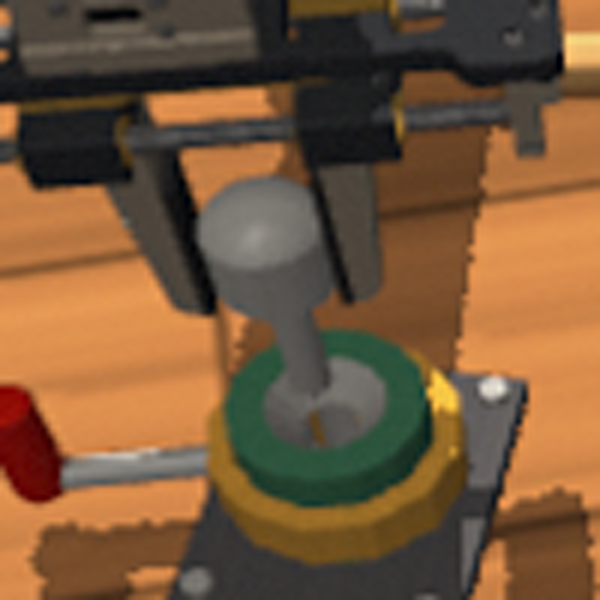

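```bash
python3 - <<'E'
from h import *
S=env.get_calibration("scene");a=np.linspace(0,2*np.pi,40)
p=env.sense()["tool_pos"];print(p)
def cr(q): return np.round([(q[0]-185)*6,(q[1]-135)*600/110],0)
for nm,x,y,z,r in [("foot",p[0],p[1],p[2]-.061,.007),("headbot",p[0],p[1],p[2]+.004,.019),("headtop",p[0],p[1],p[2]+.032,.019),("mouth",.5595,-.109,.07,.02),("outer",.5595,-.109,.07,.033)]:
    q=np.array([cr(proj(S,[x+r*np.cos(t),y+r*np.sin(t),z])) for t in a]);print(nm,q.min(0),q.max(0))
im=env.snapshot("wrist");c=env.get_calibration("wrist");cv2.imwrite("pics/c8.png",cv2.resize(im[100:320,220:420,::-1],(600,600),interpolation=cv2.INTER_CUBIC))
def cr(q): return np.round([(q[0]-220)*3,(q[1]-100)*600/220],0)
for nm,x,y,z,r in [("foot",p[0],p[1],p[2]-.061,.007),("headtop",p[0],p[1],p[2]+.032,.019),("mouth",.5595,-.109,.07,.02),("outer",.5595,-.109,.07,.033)]:
    q=np.array([cr(proj(c,[x+r*np.cos(t),y+r*np.sin(t),z])) for t in a]);print(nm,q.min(0),q.max(0))
E
```

```text
[ 0.55979671 -0.11137399  0.14040529]
foot [289. 371.] [332. 403.]
headbot [212. 231.] [339. 321.]
headtop [194. 177.] [325. 269.]
mouth [261. 355.] [383. 446.]
outer [221. 326.] [423. 477.]
foot [284. 286.] [332. 328.]
headtop [206. 359.] [416. 531.]
mouth [249. 238.] [382. 354.]
outer [205. 198.] [426. 390.]
```

View pics/c8.png

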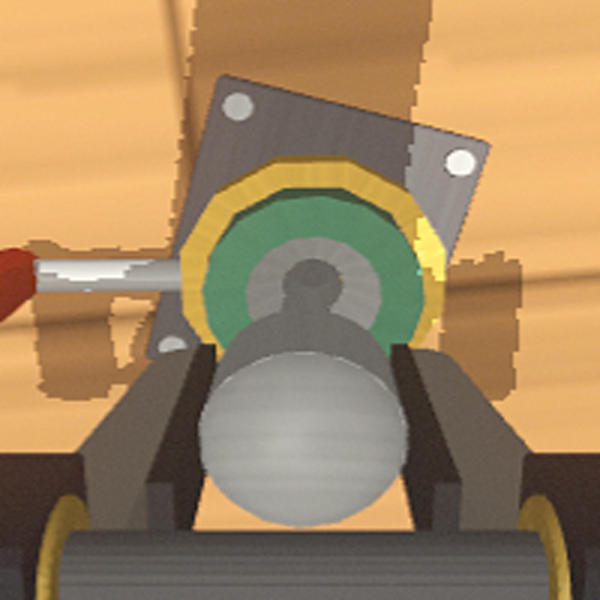

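```bash
python3 -m inch '[[[0,0.06,-0.1],0],[[0,0,-0.15],0],[[0,0,-0.2],0],[[0,0,-0.2],0],[[0,0,0],0],[[0,0,0],0]]'; python3 -m inch '[[[0,0,-0.1],0],[[0,0,-0.1],0],[[0,0,-0.1],0],[[0,0,-0.1],0],[[0,0,0],0],[[0,0,0],0]]'
python3 - <<'E'
from h import *
im=env.snapshot("scene");cv2.imwrite("pics/c9.png",cv2.resize(im[135:245,185:285,::-1],(600,600),interpolation=cv2.INTER_CUBIC))
E
```

```text
time_s: 7.02
tool_pos: [0.5586, -0.1092, 0.1127]
tool_rot: [[-0.995, 0.101, -0.002], [0.101, 0.995, 0.0], [0.002, -0.0, -1.0]]
ft_force: [-0.7, -0.5, -3.7]
grip_width: 0.0375
time_s: 7.52
tool_pos: [0.5589, -0.1092, 0.0973]
tool_rot: [[-0.995, 0.101, -0.001], [0.101, 0.995, 0.0], [0.001, 0.0, -1.0]]
ft_force: [-0.5, -0.5, -3.2]
grip_width: 0.0372
```

View pics/c9.png

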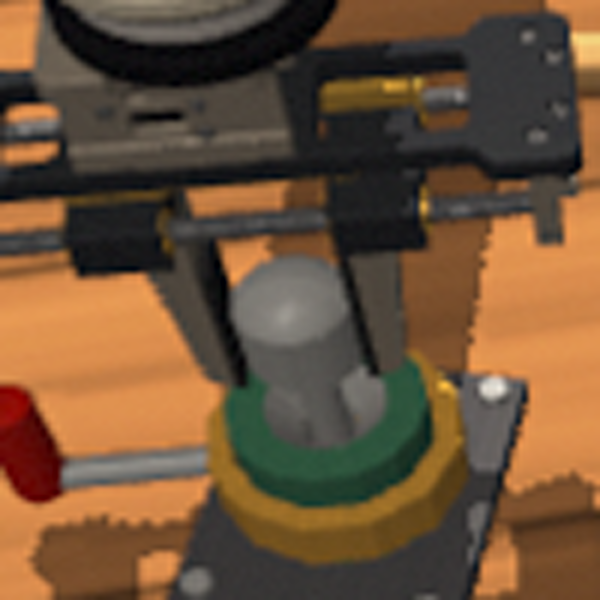

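```bash
python3 -m inch '[[[0,0,-0.08],0],[[0,0,-0.08],0],[[0,0,-0.05],0],[[0,0,0],0],[[0,0,0],0]]'; python3 -m inch '[[[0,0,-0.04],0],[[0,0,0],0],[[0,0,0],0]]';
```

```text
time_s: 7.98
tool_pos: [0.5589, -0.1092, 0.089]
tool_rot: [[-0.995, 0.101, -0.0], [0.101, 0.995, 0.0], [0.0, 0.0, -1.0]]
ft_force: [0.1, 0.1, -4.7]
grip_width: 0.0374
time_s: 8.23
tool_pos: [0.5591, -0.1092, 0.0876]
tool_rot: [[-0.995, 0.101, -0.0], [0.101, 0.995, 0.0], [0.0, 0.0, -1.0]]
ft_force: [0.9, -0.6, -3.7]
grip_width: 0.0375
```

```bash
for i in 1; do python3 -m inch '[[[0,0,-0.04],0],[[0,0,0],0],[[0,0,0],0]]'; python3 -m inch '[[[0,0,-0.04],0],[[0,0,0],0],[[0,0,0],0]]'; done
```

```text
time_s: 8.48
tool_pos: [0.5591, -0.1092, 0.086]
tool_rot: [[-0.995, 0.101, -0.0], [0.101, 0.995, 0.0], [0.0, 0.0, -1.0]]
ft_force: [-0.4, 0.1, -3.4]
grip_width: 0.0376
time_s: 8.73
tool_pos: [0.5597, -0.1093, 0.0857]
tool_rot: [[-0.995, 0.101, 0.001], [0.101, 0.995, 0.0], [-0.001, 0.0, -1.0]]
ft_force: [-1.9, 0.3, 5.7]
grip_width: 0.0377
```

The force jumped to +5.7 N at TCP z 0.0857, so the foot is at about 0.025 and resting on the floor. Releasing.

```bash
python3 -m inch '[[[0,0,0],0],[[0,0,0],0],[[0,0,0],0],[[0,0,0],0],[[0,0,0],0]]' 60; python3 -m inch '[[[0,0,0.3],0],[[0,0,0.5],0],[[0,0,0.7],0],[[0,0,0.7],0],[[0,0,0.5],0],[[0,0,0.2],0],[[0,0,0],0],[[0,0,0],0]]' 
python3 - <<'E'
from h import *
im=env.snapshot("scene");cv2.imwrite("pics/s10.png",im[:,:,::-1]);
a=im[135:245,155:285,::-1];im=env.snapshot("wrist");cv2.imwrite("pics/w10.png",im[:,:,::-1])
np.savez("w10.npz",**env.get_calibration("wrist"))
cv2.imwrite("pics/c10.png",np.hstack([cv2.resize(a,(400,340),interpolation=cv2.INTER_CUBIC),cv2.resize(im[60:,120:520,::-1],(400,340))]))
E
```

```text
time_s: 9.15
tool_pos: [0.5591, -0.1092, 0.0843]
tool_rot: [[-0.995, 0.101, 0.0], [0.101, 0.995, 0.0], [-0.0, 0.0, -1.0]]
ft_force: [0.1, -0.6, -0.6]
grip_width: 0.0601
time_s: 9.82
tool_pos: [0.5588, -0.1091, 0.2002]
tool_rot: [[-0.995, 0.1, -0.0], [0.1, 0.995, 0.0], [0.0, 0.0, -1.0]]
ft_force: [-1.3, 0.1, 0.1]
grip_width: 0.0599
```

View pics/c10.png

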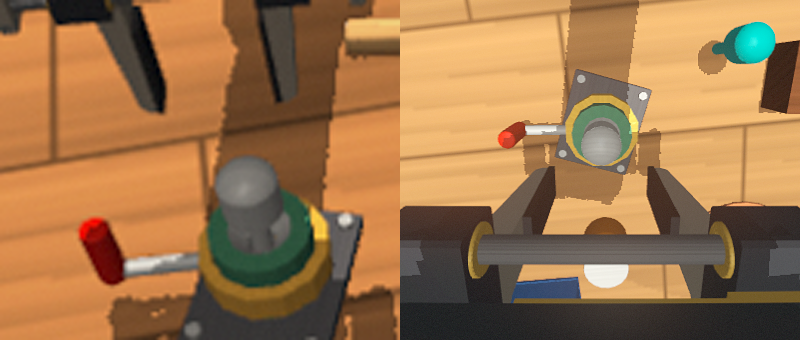

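The stake stands in the collet, released, with the lever unmoved. Next I'll measure the knob.

```bash
python3 - <<'E'
from h import *
from scipy.optimize import least_squares
w=dict(np.load("w10.npz"));T=env.get_calibration("top");S=env.get_calibration("scene")
def red(f,box):
    im=cv2.imread(f);h=cv2.cvtColor(im,cv2.COLOR_BGR2HSV);x,y,X,Y=box
    m=np.zeros((400,640),np.uint8);m[y:Y,x:X]=(((h[...,0]<6)|(h[...,0]>174))&(h[...,1]>170))[y:Y,x:X]
    k,l,s,c=cv2.connectedComponentsWithStats(m);i=1+s[1:,4].argmax();s=s[i];return np.array([s[0]-.5,s[1]-.5,s[0]+s[2]-.5,s[1]+s[3]-.5])
B=[(w,red("pics/w10.png",(200,150,260,230))),(S,red("pics/s10.png",(172,195,208,235))),(T,red("pics/a_top.png",(428,185,460,217)))]
a=np.linspace(0,2*np.pi,40)
def bb(c,p):
    q=np.array([proj(c,[p[0]+.01*np.cos(t),p[1]+.01*np.sin(t),p[2]+z]) for z in(-.026,.016) for t in a]);return np.r_[q.min(0),q.max(0)]
for ks in ([0,1,2],[0,1],[1,2]):
    r=least_squares(lambda p:np.concatenate([bb(B[k][0],p)-B[k][1] for k in ks]),[.551,-.208,.067]);print(ks,np.round(r.x,4),np.round(r.fun,1))
    d=r.x[:2]-[.5595,-.109];print(np.linalg.norm(d),np.degrees(np.arctan2(d[1],d[0])))
E
```

```text
[0, 1, 2] [ 0.5492 -0.2122  0.0644] [-2.   0.4  5.1  0.2 -2.1  0.7 -0.2 -0.2  0.8  1.2  1.5  1.1]
0.1037391776322202 -95.71918786606844
[0, 1] [ 0.5486 -0.2128  0.064 ] [-2.5 -0.   4.7 -0.4 -2.4  0.7 -0.4 -0.2]
0.10441323336892817 -95.98168928351011
[1, 2] [ 0.5511 -0.2091  0.0673] [-0.9  0.4  1.1 -0.4 -0.2  0.   0.4  0. ]
0.1004923707470342 -94.77262304940402
```

```bash
python3 -c "
from h import *
s=env.sense();print(np.round(s['joints'],2),s['tool_pos'])"
python3 -m inch '[[[0,-0.5,0],1],[[0,-0.5,0],1],[[0,-0.5,0],1],[[0,-0.5,0],1],[[0,-0.2,0],1],[[0,-0.1,0],1],[[0,0,0],1],[[0,0,0],1]]' 44
python3 -c "
from h import *
s=env.sense();print(np.round(s['joints'],2),s['tool_pos'])"
```

```text
[-0.08  0.35  0.26  1.83 -0.11  0.97  1.7 ] [ 0.55810421 -0.10897646  0.19895325]
time_s: 10.58
tool_pos: [0.558, -0.2015, 0.1984]
tool_rot: [[-0.738, -0.675, -0.003], [-0.675, 0.738, 0.001], [0.002, 0.003, -1.0]]
ft_force: [0.1, 0.3, -0.4]
grip_width: 0.0439
[ 0.19  0.39  0.13  1.77 -0.06  0.99  2.65] [ 0.55800164 -0.20152746  0.19838423]
```

```bash
python3 -m inch '[[[-0.1,-0.1,0],-1],[[-0.08,-0.08,0],-1],[[0,0,0],-1],[[0,0,0],-1],[[0,0,0],-1],[[0,0,0],-1],[[0,0,0],-1],[[0,0,0],-1],[[0,0,0],-1],[[0,0,0],-1],[[0,0,0],-1],[[0,0,0],-1]]' 44
python3 -m inch '[[[0,0,0],-1],[[0,0,0],-1],[[0,0,0],-1],[[0,0,0],-1],[[0,0,0],-1],[[0,0,0],-1],[[0,0,0],-1],[[0,0,0],-1],[[0,0,0],-1],[[0,0,0],-1],[[0,0,0],-0.9],[[0,0,0],0]]' 44
python3 - <<'E'
from h import *
s=env.sense();print(np.round(s['joints'],2),s['tool_pos'])
im=env.snapshot("wrist");cv2.imwrite("pics/w11.png",im[:,:,::-1]);c=env.get_calibration("wrist")
print(proj(c,[.551,-.209,.083]),proj(c,[.551,-.209,.041]))
E
```

```text
time_s: 11.58
tool_pos: [0.5509, -0.2081, 0.1986]
tool_rot: [[-0.865, 0.501, -0.003], [0.501, 0.865, 0.001], [0.003, -0.001, -1.0]]
ft_force: [0.8, -0.5, -0.2]
grip_width: 0.0444
time_s: 12.58
tool_pos: [0.5511, -0.2081, 0.1987]
tool_rot: [[0.092, 0.996, -0.003], [0.996, -0.092, -0.0], [-0.0, -0.003, -1.0]]
ft_force: [0.1, -0.1, -0.9]
grip_width: 0.044
[-0.18  0.43  0.63  1.8  -0.29  1.01  0.47] [ 0.55107288 -0.20810983  0.19872977]
[321.58377754 196.51678869] [321.6389883  187.94303348]
```

View pics/w11.png

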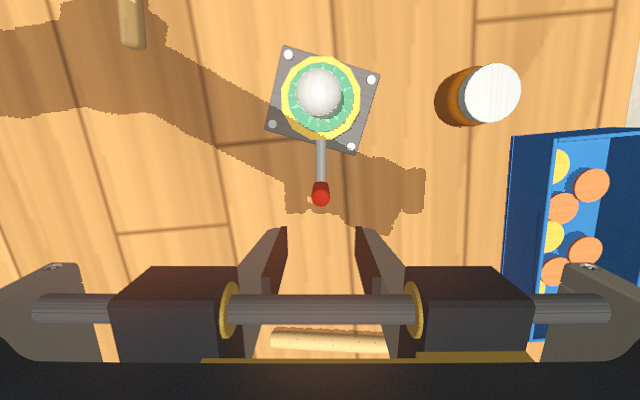

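The knob top at (321,197) is within a pixel of prediction and centred between the open fingers. I'll lower around it.

```bash
python3 -m inch '[[[0,0,-0.5],0],[[0,0,-0.7],0],[[0,0,-0.7],0],[[0,0,-0.4],0],[[0,0,0],0],[[0,0,0],0]]' 
python3 - <<'E'
from h import *
im=env.snapshot("wrist");cv2.imwrite("pics/w12.png",im[:,:,::-1])
E
python3 -m inch '[[[0,0,-0.4],0],[[0,0,-0.5],0],[[0,0,-0.35],0],[[0,0,0],0],[[0,0,0],0]]' 
python3 - <<'E'
from h import *
im=env.snapshot("wrist");cv2.imwrite("pics/w13.png",im[:,:,::-1])
a=env.snapshot("scene")[130:270,120:300,::-1]
cv2.imwrite("pics/c13.png",np.hstack([cv2.resize(a,(400,311),interpolation=cv2.INTER_CUBIC),cv2.resize(im[...,::-1],(400,311))]))
E
```

```text
time_s: 13.13
tool_pos: [0.5511, -0.2084, 0.1074]
tool_rot: [[0.089, 0.996, -0.003], [0.996, -0.089, 0.0], [-0.0, -0.003, -1.0]]
ft_force: [-0.2, -0.3, -0.7]
grip_width: 0.0439
time_s: 13.6
tool_pos: [0.5519, -0.2086, 0.0587]
tool_rot: [[0.09, 0.996, -0.0], [0.996, -0.09, -0.0], [-0.0, -0.0, -1.0]]
ft_force: [-0.2, 0.6, -0.5]
grip_width: 0.0438
```

View pics/c13.png

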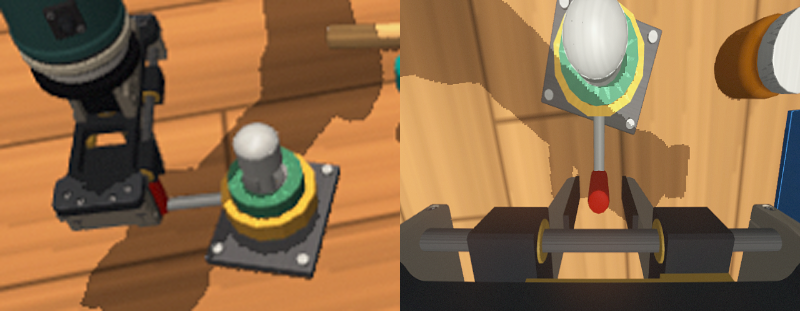

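```bash
python3 - <<'E'
import numpy as np
t=np.radians(-95-4*np.arange(0,24));p=np.c_[np.cos(t),np.sin(t)]*2.5
for k,d in enumerate(np.diff(p,axis=0)): print(k+1,-95-4*(k+1),np.round(d,2),np.round([.5595+p[k+1,0]*.04,-.109+p[k+1,1]*.04],3))
E
python3 -m inch '[[[0,0,0],0],[[0,0,0],0],[[0,0,0],0],[[0,0,0],0]]' 23 40
```

```text
1 -99 [-0.17  0.02] [ 0.544 -0.208]
2 -103 [-0.17  0.03] [ 0.537 -0.206]
3 -107 [-0.17  0.05] [ 0.53  -0.205]
4 -111 [-0.16  0.06] [ 0.524 -0.202]
5 -115 [-0.16  0.07] [ 0.517 -0.2  ]
6 -119 [-0.16  0.08] [ 0.511 -0.196]
7 -123 [-0.15  0.09] [ 0.505 -0.193]
8 -127 [-0.14  0.1 ] [ 0.499 -0.189]
9 -131 [-0.14  0.11] [ 0.494 -0.184]
10 -135 [-0.13  0.12] [ 0.489 -0.18 ]
11 -139 [-0.12  0.13] [ 0.484 -0.175]
12 -143 [-0.11  0.14] [ 0.48  -0.169]
13 -147 [-0.1   0.14] [ 0.476 -0.163]
14 -151 [-0.09  0.15] [ 0.472 -0.157]
15 -155 [-0.08  0.16] [ 0.469 -0.151]
16 -159 [-0.07  0.16] [ 0.466 -0.145]
17 -163 [-0.06  0.16] [ 0.464 -0.138]
18 -167 [-0.05  0.17] [ 0.462 -0.131]
19 -171 [-0.03  0.17] [ 0.461 -0.125]
20 -175 [-0.02  0.17] [ 0.46  -0.118]
21 -179 [-0.01  0.17] [ 0.46  -0.111]
22 -183 [0.   0.17] [ 0.46  -0.104]
23 -187 [0.02 0.17] [ 0.46  -0.097]
time_s: 14.03
tool_pos: [0.5518, -0.2084, 0.0588]
tool_rot: [[0.09, 0.996, 0.0], [0.996, -0.09, 0.0], [0.0, 0.0, -1.0]]
ft_force: [-1.1, -0.4, 0.2]
grip_width: 0.0233
```

```bash
python3 -m inch '[[[-0.17,0.02,0],-0.67],[[-0.17,0.03,0],-0.67],[[-0.17,0.05,0],-0.67],[[-0.16,0.06,0],-0.67],[[-0.16,0.07,0],-0.67],[[0,0,0],0],[[0,0,0],0]]'
python3 - <<'E'
from h import *
im=env.snapshot("wrist");cv2.imwrite("pics/w14.png",im[:,:,::-1])
E
```

```text
time_s: 14.62
tool_pos: [0.5187, -0.1989, 0.0586]
tool_rot: [[0.425, 0.905, -0.0], [0.905, -0.425, 0.0], [0.0, -0.0, -1.0]]
ft_force: [0.5, 0.0, -0.0]
grip_width: 0.0232
```

View pics/w14.png

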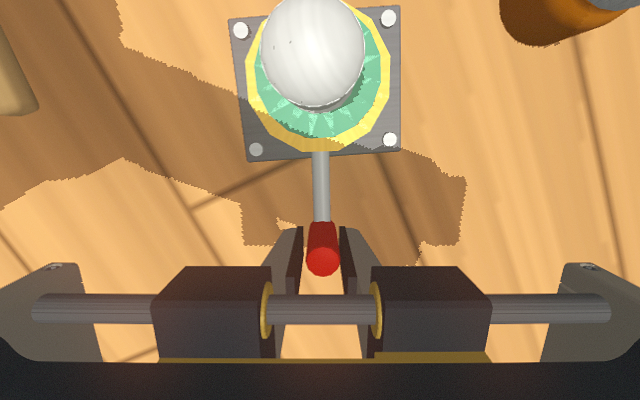

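The knob at (322,260) is still caged and the lever is turning clockwise with the hand. Carrying on.

```bash
python3 -m inch '[[[-0.16,0.08,0],-0.67],[[-0.15,0.09,0],-0.67],[[-0.14,0.10,0],-0.67],[[-0.14,0.11,0],-0.67],[[-0.13,0.12,0],-0.67],[[-0.12,0.13,0],-0.67],[[-0.11,0.14,0],-0.67],[[0,0,0],0],[[0,0,0],0]]'
python3 -m inch '[[[-0.10,0.14,0],-0.67],[[-0.09,0.15,0],-0.67],[[-0.08,0.16,0],-0.67],[[0,0,0],0],[[0,0,0],0]]'
```

```text
time_s: 15.42
tool_pos: [0.481, -0.1681, 0.0584]
tool_rot: [[0.801, 0.599, -0.0], [0.599, -0.801, 0.0], [0.0, -0.0, -1.0]]
ft_force: [0.7, 0.3, -0.5]
grip_width: 0.0235
time_s: 15.83
tool_pos: [0.4701, -0.1502, 0.0584]
tool_rot: [[0.908, 0.419, -0.0], [0.419, -0.908, 0.0], [-0.0, -0.0, -1.0]]
ft_force: [0.5, -0.2, -0.3]
grip_width: 0.0226
```

```bash
python3 -m inch '[[[-0.07,0.16,0],-0.67],[[0,0,0],0]]'
python3 -m inch '[[[-0.06,0.16,0],-0.67],[[0,0,0],0]]'
python3 - <<'E'
from h import *
im=env.snapshot("wrist");cv2.imwrite("pics/w15.png",im[:,:,::-1])
E
```

```text
time_s: 16.0
tool_pos: [0.4675, -0.1442, 0.0585]
tool_rot: [[0.936, 0.351, 0.0], [0.351, -0.936, -0.0], [0.0, 0.001, -1.0]]
ft_force: [0.5, 0.3, 0.2]
grip_width: 0.0229
time_s: 16.17
tool_pos: [0.4655, -0.1387, 0.0587]
tool_rot: [[0.958, 0.285, 0.001], [0.285, -0.958, -0.002], [0.001, 0.002, -1.0]]
ft_force: [2.0, -2.8, 0.9]
grip_width: 0.0229
```

View pics/w15.png

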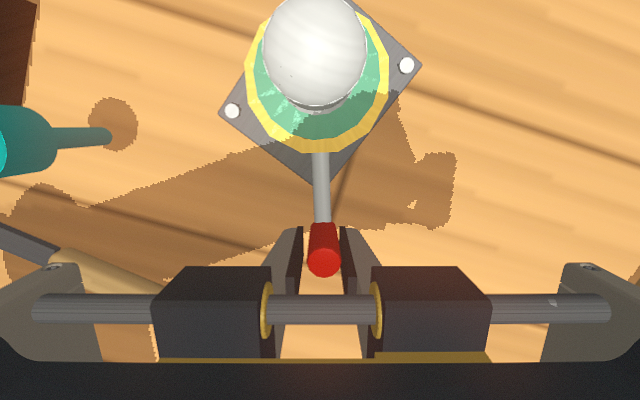

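```bash
python3 -m inch '[[[-0.05,0.16,0],-0.67],[[0,0,0],0],[[0,0,0],0]]'
python3 -m inch '[[[-0.02,0.08,0],-0.33],[[0,0,0],0],[[0,0,0],0]]'
python3 -m inch '[[[-0.01,0.08,0],-0.33],[[0,0,0],0],[[0,0,0],0]]'
```

```text
time_s: 16.47
tool_pos: [0.466, -0.1385, 0.0592]
tool_rot: [[0.976, 0.216, 0.008], [0.216, -0.976, -0.013], [0.005, 0.015, -1.0]]
ft_force: [9.6, -18.7, -12.8]
grip_width: 0.0229
time_s: 16.72
tool_pos: [0.4663, -0.1384, 0.0594]
tool_rot: [[0.983, 0.181, 0.011], [0.181, -0.983, -0.019], [0.007, 0.02, -1.0]]
ft_force: [11.3, -25.8, -20.6]
grip_width: 0.0233
time_s: 16.97
tool_pos: [0.4666, -0.1383, 0.0596]
tool_rot: [[0.989, 0.145, 0.013], [0.145, -0.989, -0.025], [0.01, 0.026, -1.0]]
ft_force: [12.6, -34.4, -27.2]
grip_width: 0.0231
```

It stalled with the force rising to about 35 N. I'll back off first, then check whether this is the stop or an obstruction.

```bash
python3 -m inch '[[[0.03,-0.16,0],0.5],[[0.03,-0.14,0],0.5],[[0,0,0],0],[[0,0,0],0]]'
python3 - <<'E'
from h import *
for n in ["scene","top","wrist"]:
    im=env.snapshot(n);cv2.imwrite(f"pics/d_{n}.png",im[:,:,::-1])
np.savez("w16.npz",**env.get_calibration("wrist"))
a=cv2.imread("pics/d_scene.png")[110:270,130:310];b=cv2.imread("pics/d_top.png")[130:290,320:500]
cv2.imwrite("pics/c16.png",np.hstack([cv2.resize(a,(400,355),interpolation=cv2.INTER_CUBIC),cv2.resize(b,(400,355),interpolation=cv2.INTER_CUBIC)]))
E
```

```text
time_s: 17.3
tool_pos: [0.4644, -0.1389, 0.0586]
tool_rot: [[0.968, 0.25, 0.002], [0.25, -0.968, -0.003], [0.001, 0.003, -1.0]]
ft_force: [1.4, -7.5, -0.5]
grip_width: 0.0225
```

View pics/c16.png

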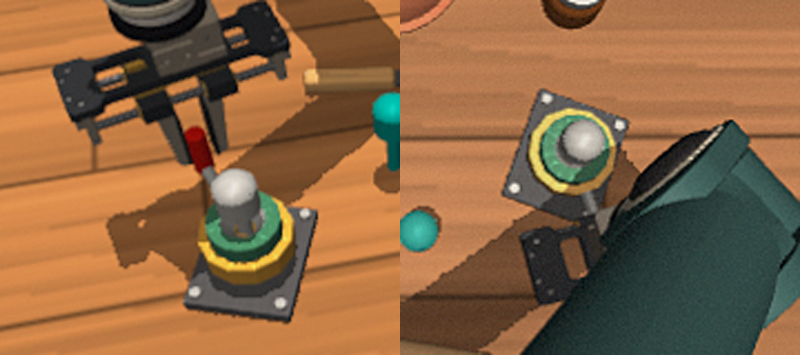

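View pics/d_wrist.png

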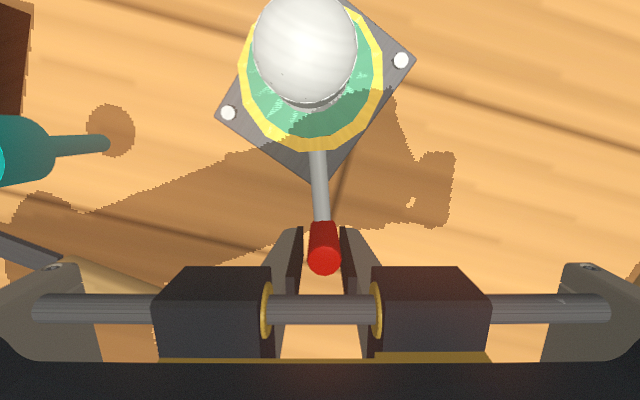

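```bash
python3 - <<'E'
from h import *
from scipy.optimize import least_squares
T=env.get_calibration("top");S=env.get_calibration("scene");w=dict(np.load("w16.npz"))
# bolts in top a_: crop (531,370),(626,404),(585,519),(490,485) offset 340,150 scale .35 (minus 400,300)
P=[atz(ray(T,(340+(x-400)*.35,150+(y-300)*.35)),.014)[:2] for x,y in [(531,370),(626,404),(585,519),(490,485)]]
P=np.array(P);print(P,P.mean(0))
for i in range(4):
    d=P[(i+1)%4]-P[i];print(np.linalg.norm(d),np.degrees(np.arctan2(d[1],d[0])))
def red(f,box):
    im=cv2.imread(f);h=cv2.cvtColor(im,cv2.COLOR_BGR2HSV);x,y,X,Y=box
    m=np.zeros((400,640),np.uint8);m[y:Y,x:X]=(((h[...,0]<6)|(h[...,0]>174))&(h[...,1]>150))[y:Y,x:X]
    k,l,s,c=cv2.connectedComponentsWithStats(m);i=1+s[1:,4].argmax();s=s[i];return np.array([s[0]-.5,s[1]-.5,s[0]+s[2]-.5,s[1]+s[3]-.5])
b=[(w,red("pics/d_wrist.png",(290,210,360,290))),(S,red("pics/d_scene.png",(200,150,240,200)))]
print(b[0][1],b[1][1])
a=np.linspace(0,2*np.pi,40)
def bb(c,p,lo=-.03):
    q=np.array([proj(c,[p[0]+.01*np.cos(t),p[1]+.01*np.sin(t),p[2]+z]) for z in(lo,.016) for t in a]);return np.r_[q.min(0),q.max(0)]
for ks in ([0,1],[0],[1]):
    r=least_squares(lambda p:np.concatenate([bb(b[k][0],[p[0],p[1],.067])-b[k][1] for k in ks]),[.465,-.14]);d=r.x-[.5595,-.109]
    print(ks,r.x,np.round(r.fun,1),np.linalg.norm(d),np.degrees(np.arctan2(d[1],d[0])))
s=env.sense();print(s["ft_force"],s["torque"])
E
```

```text
[[ 0.62039679 -0.09029365]
 [ 0.59188108 -0.16623202]
 [ 0.49940144 -0.12985069]
 [ 0.5271253  -0.05499461]] [ 0.55970115 -0.11034274]
0.08111584851012112 -110.58171671676587
0.0993784951838925 158.5254094552334
0.07982509051833916 69.67727794290364
0.09972759261733287 -20.729390692253343
[306.5 219.5 341.5 275.5] [212.5 166.5 225.5 187.5]
[0, 1] [ 0.46242548 -0.14244843] [-0.1 -1.2 -0.1  0.8 -0.7 -0.2  0.1 -0.2] 0.10267550825398625 -160.98786721956313
[0] [ 0.46237986 -0.14249299] [ 0.  -1.1 -0.   0.9] 0.10273315485482831 -160.97265976081235
[1] [ 0.46313813 -0.14188909] [-0.4  0.   0.4 -0. ] 0.10181995250564273 -161.1548075095949
[ 0.71886624 -6.91323196 -1.97405787] [-1.72269116 -0.20538066 -0.04638299]
```

The knob is at -161° and started at -95°. Stop minus 1.4 rad puts nut zero at exactly -60° relative to the foot's measured yaw of -20.9°. The 36 N push was purely tangential and produced no motion, so this fits the hard stop. Backing off and clearing.

```bash
python3 -m inch '[[[0,-0.05,0],0],[[0,0,0],0],[[0,0,0],0]]' 
python3 -m inch '[[[0,0,0],0],[[0,0,0],0],[[0,0,0],0],[[0,0,0],0]]' 46
python3 -m inch '[[[0,0,0.3],0],[[0,0,0.6],0],[[0,0,0.7],0],[[0,0,0.7],0],[[0,0,0.7],0],[[-0.4,0,0.5],0],[[-0.6,0,0.2],0],[[-0.4,0,0],0],[[0,0,0],0],[[0,0,0],0]]'
python3 - <<'E'
from h import *
for n in ["scene","top","wrist"]:
    im=env.snapshot(n);cv2.imwrite(f"pics/e_{n}.png",im[:,:,::-1])
np.savez("w17.npz",**env.get_calibration("wrist"))
a=cv2.imread("pics/e_scene.png")[110:270,130:310];b=cv2.imread("pics/e_top.png")[130:290,320:500]
cv2.imwrite("pics/c17.png",np.hstack([cv2.resize(a,(400,355),interpolation=cv2.INTER_CUBIC),cv2.resize(b,(400,355),interpolation=cv2.INTER_CUBIC)]))
E
```

```text
time_s: 17.7
tool_pos: [0.4641, -0.1391, 0.0585]
tool_rot: [[0.968, 0.251, 0.0], [0.251, -0.968, -0.001], [0.0, 0.001, -1.0]]
ft_force: [1.4, -3.1, -0.8]
grip_width: 0.0232
time_s: 18.03
tool_pos: [0.4635, -0.1379, 0.0582]
tool_rot: [[0.968, 0.251, -0.001], [0.251, -0.968, 0.001], [-0.001, -0.001, -1.0]]
ft_force: [0.1, 0.5, -0.9]
grip_width: 0.0456
time_s: 18.87
tool_pos: [0.4079, -0.1376, 0.2064]
tool_rot: [[0.968, 0.252, 0.001], [0.252, -0.968, 0.003], [0.002, -0.002, -1.0]]
ft_force: [0.6, -0.1, 0.4]
grip_width: 0.0461
```

View pics/c17.png

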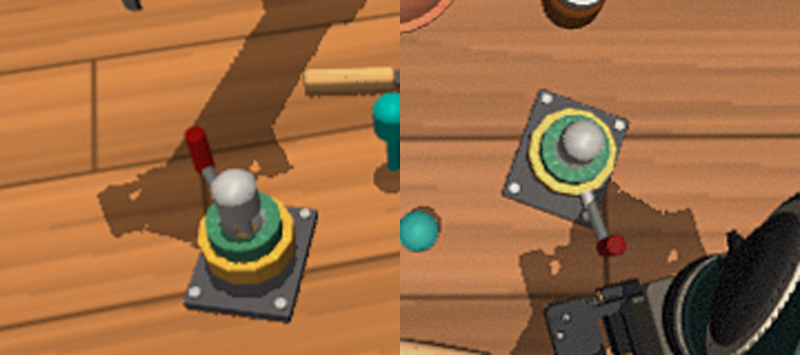

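View pics/e_wrist.png

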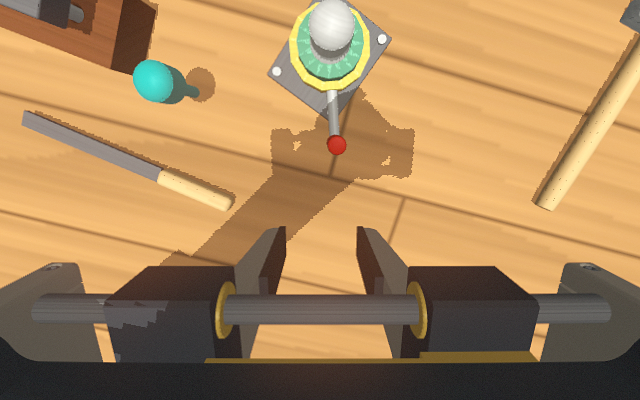

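```bash
python3 - <<'E'
from h import *
from scipy.optimize import least_squares
T=env.get_calibration("top");S=env.get_calibration("scene");w=dict(np.load("w17.npz"))
def red(f,box,v=150):
    im=cv2.imread(f);h=cv2.cvtColor(im,cv2.COLOR_BGR2HSV);x,y,X,Y=box
    m=np.zeros((400,640),np.uint8);m[y:Y,x:X]=(((h[...,0]<6)|(h[...,0]>174))&(h[...,1]>v))[y:Y,x:X]
    k,l,s,c=cv2.connectedComponentsWithStats(m);i=1+s[1:,4].argmax();s=s[i];return np.array([s[0]-.5,s[1]-.5,s[0]+s[2]-.5,s[1]+s[3]-.5])
B0=[(T,red("pics/a_top.png",(428,185,460,217))),(S,red("pics/a_scene.png",(172,195,208,235))),(dict(np.load("w5.npz")),red("pics/b_wrist.png",(200,170,250,215)))]
B1=[(T,red("pics/e_top.png",(405,225,440,255))),(S,red("pics/e_scene.png",(200,150,240,200))),(w,red("pics/e_wrist.png",(315,125,360,165)))]
a=np.linspace(0,2*np.pi,40)
def bb(c,p):
    q=np.array([proj(c,[p[0]+.01*np.cos(t),p[1]+.01*np.sin(t),.067+z]) for z in(-.03,.016) for t in a]);return np.r_[q.min(0),q.max(0)]
C=np.array([.5595,-.109])
for nm,B in(("start",B0),("end",B1)):
  for c,b in B:
    r=least_squares(lambda p:bb(c,p)-b,[.551,-.209] if nm=="start" else [.463,-.142]);d=r.x-C
    print(nm,r.x.round(4),r.fun.round(1),np.linalg.norm(d).round(4),np.degrees(np.arctan2(d[1],d[0])).round(1))
# stake head prediction when home
def hd(c,f):
    q=np.array([proj(c,[C[0]+r/1e3*np.cos(t),C[1]+r/1e3*np.sin(t),f+z/1e3]) for z,r in [(65,19),(93,19),(99,14.5),(102.5,6),(103,0)] for t in a]);return np.r_[q.min(0),q.max(0)].round(1)
for f in(.025,.031):print(f,hd(S,f),hd(T,f))
for r in env.silhouettes("scene","round_stake")+env.silhouettes("top","round_stake"):
    ys,xs=np.nonzero(r["region"]);print(round(r["conf"],2),xs.min()-.5,ys.min()-.5,xs.max()+.5,ys.max()+.5)
E
```

```text
start [ 0.5515 -0.2095] [-0.6 -0.1  0.5  0.1] 0.1009 -94.6
start [ 0.5494 -0.2098] [-1.2 -0.2  1.2  0.1] 0.1013 -95.7
start [ 0.5517 -0.215 ] [-4.6 -2.4  5.3  2.3] 0.1063 -94.2
end [ 0.4656 -0.1419] [-0.4 -0.2  0.4  0.2] 0.0995 -160.7
end [ 0.4647 -0.1409] [-0.9  0.5  0.9 -0.5] 0.1 -161.4
end [ 0.4636 -0.1427] [-1.2 -0.5  1.   0.5] 0.1016 -160.6
0.025 [224.4 185.7 247.  210.6] [391.4 183.7 412.2 204.1]
0.031 [223.8 183.8 246.5 208.8] [391.9 183.1 412.8 203.7]
0.98 224.5 185.5 246.5 215.5
0.86 411.5 110.5 429.5 144.5
0.73 396.5 199.5 418.5 233.5
0.68 296.5 151.5 314.5 184.5
0.9 390.5 183.5 411.5 204.5
0.85 240.5 146.5 260.5 168.5
0.6 319.5 224.5 336.5 242.5
0.59 180.5 259.5 206.5 277.5
0.53 201.5 150.5 224.5 170.5
```

The stake is home by image: the predicted box for foot z 0.025 matches within a pixel. The knob moved 66° (1.15 rad) plus an unknown start angle. Whether that means 1.4 or only about 1.16 hangs on the start angle. There are 34 s left, so I'll settle it by swinging the lever back to its open stop and measuring the full travel.

```bash
python3 -m inch '[[[0.5,-0.05,0],0.4],[[0.6,-0.05,0],0.33],[[0.31,0,-0.3],0],[[0,0,-0.7],0],[[0,0,-0.7],0],[[0,0,-0.7],0],[[0,0,-0.6],0],[[0,0,-0.5],0],[[0,0,-0.2],0],[[0,0,0],0],[[0,0,0],0]]' 44
python3 -m inch '[[[0,0,0],0],[[0,0,0],0],[[0,0,0],0]]' 24
python3 - <<'E'
from h import *
im=env.snapshot("wrist");cv2.imwrite("pics/w18.png",im[:,:,::-1])
E
```

```text
time_s: 20.03
tool_pos: [0.4644, -0.1435, 0.0584]
tool_rot: [[0.946, 0.323, -0.001], [0.323, -0.946, -0.001], [-0.001, 0.0, -1.0]]
ft_force: [0.5, -1.4, 0.3]
grip_width: 0.0438
time_s: 20.28
tool_pos: [0.4651, -0.1427, 0.0593]
tool_rot: [[0.946, 0.324, 0.002], [0.324, -0.946, 0.0], [0.002, 0.001, -1.0]]
ft_force: [-0.5, -0.9, -0.3]
grip_width: 0.0261
```

View pics/w18.png

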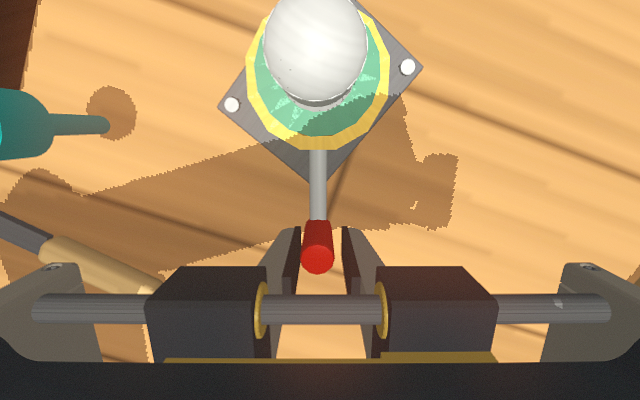

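The knob at (318,250) is caged again; swinging back counter-clockwise.

```bash
python3 -m inch '[[[0.07,-0.16,0],0.67],[[0.08,-0.16,0],0.67],[[0.09,-0.15,0],0.67],[[0.10,-0.14,0],0.67],[[0.11,-0.14,0],0.67],[[0.12,-0.13,0],0.67],[[0.13,-0.12,0],0.67],[[0.14,-0.11,0],0.67],[[0.14,-0.10,0],0.67],[[0.15,-0.09,0],0.67],[[0.16,-0.08,0],0.67],[[0.16,-0.07,0],0.67]]' 24
python3 -m inch '[[[0.16,-0.06,0],0.67],[[0.17,-0.05,0],0.67],[[0.17,-0.03,0],0.67],[[0.17,-0.02,0],0.67],[[0.17,-0.01,0],0.67],[[0,0,0],0],[[0,0,0],0]]' 24
python3 -m inch '[[[0.17,0.01,0],0.67],[[0,0,0],0]]' 24
```

```text
time_s: 21.33
tool_pos: [0.5213, -0.2011, 0.0586]
tool_rot: [[0.386, 0.923, -0.002], [0.923, -0.386, 0.0], [-0.0, -0.002, -1.0]]
ft_force: [-2.3, -0.8, 0.1]
grip_width: 0.0241
time_s: 21.92
tool_pos: [0.5561, -0.2076, 0.0587]
tool_rot: [[0.05, 0.999, 0.001], [0.999, -0.05, -0.0], [0.0, 0.001, -1.0]]
ft_force: [-1.3, 0.1, -0.9]
grip_width: 0.0241
time_s: 22.08
tool_pos: [0.5629, -0.2071, 0.0586]
tool_rot: [[-0.022, 1.0, 0.0], [1.0, 0.022, -0.0], [-0.0, 0.0, -1.0]]
ft_force: [-0.7, -0.6, -0.5]
grip_width: 0.0242
```

```bash
python3 -m inch '[[[0.15,0.01,0],0.6],[[0,0,0],0],[[0,0,0],0]]' 24
python3 -m inch '[[[0.10,0.01,0],0.4],[[0,0,0],0],[[0,0,0],0]]' 24
python3 -m inch '[[[0.10,0.02,0],0.4],[[0,0,0],0],[[0,0,0],0]]' 24
```

```text
time_s: 22.33
tool_pos: [0.5688, -0.2065, 0.0585]
tool_rot: [[-0.081, 0.997, 0.001], [0.997, 0.081, 0.0], [0.0, 0.001, -1.0]]
ft_force: [0.6, 0.2, -0.4]
grip_width: 0.0242
time_s: 22.58
tool_pos: [0.5726, -0.2062, 0.0584]
tool_rot: [[-0.124, 0.992, 0.0], [0.992, 0.124, 0.0], [0.0, 0.0, -1.0]]
ft_force: [-1.0, 0.0, 1.3]
grip_width: 0.0242
time_s: 22.83
tool_pos: [0.5766, -0.2055, 0.0584]
tool_rot: [[-0.165, 0.986, 0.0], [0.986, 0.165, 0.0], [-0.0, 0.0, -1.0]]
ft_force: [-0.4, -0.8, 0.3]
grip_width: 0.024
```

The tool is now at -80°, with the knob about 1° behind. That makes the total travel about 80° (1.4 rad), so the earlier end really was the closed stop. Let me see it, then swing it back.

```bash
python3 - <<'E'
from h import *
im=env.snapshot("wrist");cv2.imwrite("pics/w19.png",im[:,:,::-1])
E
```

```text
(no output)
```

View pics/w19.png

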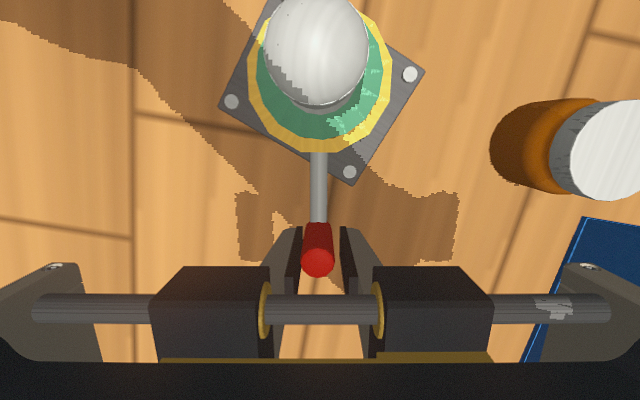

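The knob followed, at (318,250) and caged. Swinging clockwise to the stop.

```bash
python3 -m inch '[[[-0.17,-0.04,0],-0.67],[[-0.17,-0.02,0],-0.67],[[-0.17,-0.01,0],-0.67],[[-0.17,0.01,0],-0.67],[[-0.17,0.02,0],-0.67],[[-0.17,0.03,0],-0.67],[[-0.17,0.05,0],-0.67],[[-0.16,0.06,0],-0.67],[[-0.16,0.07,0],-0.67],[[-0.16,0.08,0],-0.67],[[0,0,0],0]]' 24 
python3 -m inch '[[[-0.15,0.09,0],-0.67],[[-0.14,0.10,0],-0.67],[[-0.14,0.11,0],-0.67],[[-0.13,0.12,0],-0.67],[[-0.12,0.13,0],-0.67],[[-0.11,0.14,0],-0.67],[[-0.10,0.14,0],-0.67],[[-0.09,0.15,0],-0.67],[[0,0,0],0],[[0,0,0],0]]' 24
python3 -m inch '[[[-0.08,0.16,0],-0.67],[[-0.07,0.16,0],-0.67],[[0,0,0],0],[[0,0,0],0]]' 24
```

```text
time_s: 23.8
tool_pos: [0.5098, -0.1951, 0.0586]
tool_rot: [[0.511, 0.86, 0.001], [0.86, -0.511, -0.0], [0.0, 0.001, -1.0]]
ft_force: [-0.7, 0.4, -0.4]
grip_width: 0.0238
time_s: 24.63
tool_pos: [0.471, -0.1562, 0.0585]
tool_rot: [[0.887, 0.461, 0.0], [0.461, -0.887, 0.0], [0.0, -0.0, -1.0]]
ft_force: [0.5, -0.4, -0.2]
grip_width: 0.0236
time_s: 24.97
tool_pos: [0.4649, -0.1437, 0.0585]
tool_rot: [[0.943, 0.333, -0.0], [0.333, -0.943, -0.0], [-0.0, -0.0, -1.0]]
ft_force: [-0.1, -0.4, -0.4]
grip_width: 0.024
```

```bash
python3 -m inch '[[[-0.06,0.16,0],-0.33],[[0,0,0],0],[[0,0,0],0]]' 24 
python3 -m inch '[[[-0.03,0.10,0],-0.2],[[0,0,0],0],[[0,0,0],0]]' 24
python3 -m inch '[[[-0.01,0.06,0],0],[[0,0,0],0],[[0,0,0],0]]' 24
```

```text
time_s: 25.22
tool_pos: [0.463, -0.1389, 0.0587]
tool_rot: [[0.954, 0.298, 0.002], [0.298, -0.954, -0.002], [0.001, 0.003, -1.0]]
ft_force: [2.5, -4.3, -1.6]
grip_width: 0.0241
time_s: 25.47
tool_pos: [0.4632, -0.1387, 0.0589]
tool_rot: [[0.961, 0.276, 0.005], [0.276, -0.961, -0.01], [0.003, 0.011, -1.0]]
ft_force: [7.0, -14.9, -10.6]
grip_width: 0.0241
time_s: 25.72
tool_pos: [0.4632, -0.1386, 0.0589]
tool_rot: [[0.962, 0.275, 0.007], [0.275, -0.961, -0.014], [0.003, 0.015, -1.0]]
ft_force: [8.1, -20.1, -17.0]
grip_width: 0.0241
```

Same hard stop as before. Easing off, opening and clearing.

```bash
python3 -m inch '[[[0.02,-0.16,0],0],[[0.01,-0.05,0],0],[[0,0,0],0],[[0,0,0],0]]' 24
python3 -m inch '[[[0,0,0],0],[[0,0,0],0],[[0,0,0],0],[[0,0,0],0]]' 46
python3 -m inch '[[[0,0,0.3],0],[[0,0,0.6],0],[[0,0,0.7],0],[[0,0,0.7],0],[[0,0,0.7],0],[[-0.4,0,0.5],0],[[-0.6,0,0.2],0],[[-0.4,0,0],0],[[0,0,0],0],[[0,0,0],0],[[0,0,0],0]]'
python3 - <<'E'
from h import *
for n in ["scene","top"]:
    im=env.snapshot(n);cv2.imwrite(f"pics/f_{n}.png",im[:,:,::-1])
a=cv2.imread("pics/f_scene.png")[110:270,130:310];b=cv2.imread("pics/f_top.png")[130:290,320:500]
cv2.imwrite("pics/c20.png",np.hstack([cv2.resize(a,(400,355),interpolation=cv2.INTER_CUBIC),cv2.resize(b,(400,355),interpolation=cv2.INTER_CUBIC)]))
E
```

```text
time_s: 26.05
tool_pos: [0.4614, -0.1393, 0.0582]
tool_rot: [[0.961, 0.277, -0.001], [0.277, -0.961, 0.0], [-0.001, -0.0, -1.0]]
ft_force: [-0.7, -2.5, -1.4]
grip_width: 0.0241
time_s: 26.38
tool_pos: [0.4619, -0.1385, 0.0584]
tool_rot: [[0.961, 0.278, -0.0], [0.278, -0.961, 0.001], [0.0, -0.001, -1.0]]
ft_force: [-1.1, -0.5, 0.3]
grip_width: 0.0457
time_s: 27.3
tool_pos: [0.4068, -0.1386, 0.2066]
tool_rot: [[0.961, 0.278, 0.001], [0.278, -0.961, 0.0], [0.001, 0.0, -1.0]]
ft_force: [0.4, -0.8, -0.3]
grip_width: 0.0462
```

View pics/c20.png

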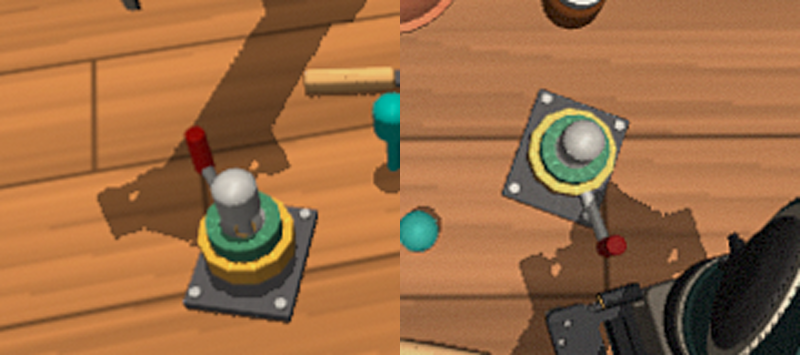

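The stake stands upright in the collet, the knob is at the same closed position as before (scene crop (198,148)), and the gripper is clear. Handing in.

```bash
python3 -c "
from bench import env
print(env.hand_in())"
```

```text
the job is handed in; nothing more can be done
None
```

The domed steel stake stands in the collet with the nut turned clockwise to its stop, and I handed the job in at about 27 s of the 53 s. I lowered it by hand until the foot touched the floor of the bore (force jumped to +5.7 N) and let go with the nut still open.

- **Stake:** after the first swing, the camera views matched a fully home stake to about a pixel. The last pictures show it still standing upright.
- **Nut:** after the first swing I could not tell the stop (1.4 rad) from the jaws just starting to squeeze (about 1.16 rad). I turned the lever back and found about 80° (1.4 rad) of total travel, then swung it closed again to the same hard stop.
- **Gripper:** it is clear of everything, with no force on it beyond sensor noise.

**What went less well:**
- During the first swing the push on the lever reached about 36 N, above the 25 N you called safe. The second swing stayed near 22 N sideways, plus about 17 N down.
- One wrist-camera fit of the knob at its starting position disagreed with the other views by about 5 mm, so I did not use it.
- I never felt a clear rise in resistance from the jaws before the stop, so the evidence that they grip is the lever's travel, not a test of the stake.

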